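# Shim the rocking foot of a drive unit

### The job

The green drive unit rocks because its front foot hangs clear of the sole plate. Slide the slotted steel shims under that foot one by one, each fully home against the pin and each on top of the last, until the foot gives way by less than 2 mm when you press down on the yellow spot on top of it with about 12 N: finish with that press, then let go. Never load the foot or the pin with more than 35 N, use no more shims than it takes so that the foot is not jacked up by more than 4 mm, leave no shim half under the foot, and do not disturb the oil can and the roll of tape.

Things in the scene. Friction and masses are not known exactly. Their poses are not given: they have to be found in the camera images.
- shim_0: one of three identical slotted steel shims lying flat, 5 mm thick, 90 mm long, 0.1 kg. Origin on the underside, where the pin's axis lies when the shim is fully home; +x is the way it goes in, +z up. Body 50 mm wide from x = -30 to +14 mm, then a nose tapering from 5 to about 1 mm thick at x = +30. 16 mm wide slot, open at the nose, ends at x = -5
- shim_1: another shim, same shape and frame as shim_0
- shim_2: another shim, same shape and frame as shim_0
- shim_0_top (a point): point on the upper face of shim_0, 5 mm above its origin. Behind the body each shim has a 28 mm wide neck from x = -60 to -30 mm, to be gripped across (along y); fingers on the neck can push against the shoulders at x = -30. Set down half over another shim it tips, so hold it level, 5 mm higher
- shim_1_top (a point): the same point on shim_1
- shim_2_top (a point): the same point on shim_2
- foot_sole (a point): centre of the flat underside of the unit's round front foot (40 mm across, flat part 30 mm, lower edge chamfered 4 mm high), on the axis of the fixed pin. Turns with the unit: +x is the direction in which shims slide in (away from the robot, towards the motor), +z up. 15 mm above the bench when nothing touches the unit
- foot_top (a point): centre of the yellow spot on the flat top of the foot, where to press; 46 mm above the bench when free. The motor begins 55 mm behind it (+x), 126 mm high. Under the foot is a level fixed plate, 110 mm wide, from 130 mm in front of the foot's axis; its top is 4 to 12 mm above the bench, unknown, so one or two shims are needed. A pin (10 mm thick) on it, in the foot's axis, stops the shims
- drive_unit: the green drive unit with its motor and front foot. Origin on its rocking axis, between two rubber mounts, 140 mm behind the foot's axis and 40 mm above the bench; x, y, z as foot_sole. The mounts are springy: unsupported, the foot yields about 1 mm per 0.7 N up or down; resting on shims it is hard. The last shim wedges in and may lift the foot
- mounts: fixed parts: the two rubber mounts and the upright steel pin, 10 mm thick, on which the shims stop. Origin on the pin's axis at bench level, +x towards the motor
- oil_can: red oil can with a long spout, 68x81x152 mm, standing; origin at the centre of its underside. To be left alone
- tape_roll: roll of masking tape lying flat, 95 mm across, 24 mm high; origin at the centre of its underside. To be left alone
There are look-alikes about, which are no part of the job. What is shaped like the shim_2 but purple is not meant.

How it is judged:
On the way, in this order (a step that is already met when the one before it is completed fails the run):
1. a first shim is fully home under the foot (((horizontal distance between shim_0 and foot_sole below 0.006 m and angle between shim_0's own z axis and vertical below 0.06 rad and z of shim_0 in the frame of foot_sole below 0 m) or (horizontal distance between shim_1 and foot_sole below 0.006 m and angle between shim_1's own z axis and vertical below 0.06 rad and z of shim_1 in the frame of foot_sole below 0 m) or (horizontal distance between shim_2 and foot_sole below 0.006 m and angle between shim_2's own z axis and vertical below 0.06 rad and z of shim_2 in the frame of foot_sole below 0 m))), for 0.2 s.
2. the foot is pressed down on its top with more than 8 N and gives way less than 2 mm below its free height (contact force between the fingers and drive_unit above 8 N and height (world z) of foot_sole above 0.013 m and horizontal distance between the grasp point and foot_top below 0.02 m), for 0.2 s.
At the end, for the whole second after the job is handed in: The top shim lies flat (0.06 rad), its face under 2 mm below the foot's sole; each shim under the foot is fully home (origin within 6 mm of the foot's axis), unused ones over 60 mm away; the foot is lifted less than 4.2 mm above free height; all at rest ((((horizontal distance between shim_0 and foot_sole below 0.006 m and angle between shim_0's own z axis and vertical below 0.06 rad and z of shim_0 in the frame of foot_sole below 0 m) and z of shim_0_top in the frame of foot_sole above -0.002 m) or ((horizontal distance between shim_1 and foot_sole below 0.006 m and angle between shim_1's own z axis and vertical below 0.06 rad and z of shim_1 in the frame of foot_sole below 0 m) and z of shim_1_top in the frame of foot_sole above -0.002 m) or ((horizontal distance between shim_2 and foot_sole below 0.006 m and angle between shim_2's own z axis and vertical below 0.06 rad and z of shim_2 in the frame of foot_sole below 0 m) and z of shim_2_top in the frame of foot_sole above -0.002 m)) and ((horizontal distance between shim_0 and foot_sole below 0.006 m and angle between shim_0's own z axis and vertical below 0.06 rad and z of shim_0 in the frame of foot_sole below 0 m) or horizontal distance between shim_0 and foot_sole above 0.06 m) and ((horizontal distance between shim_1 and foot_sole below 0.006 m and angle between shim_1's own z axis and vertical below 0.06 rad and z of shim_1 in the frame of foot_sole below 0 m) or horizontal distance between shim_1 and foot_sole above 0.06 m) and ((horizontal distance between shim_2 and foot_sole below 0.006 m and angle between shim_2's own z axis and vertical below 0.06 rad and z of shim_2 in the frame of foot_sole below 0 m) or horizontal distance between shim_2 and foot_sole above 0.06 m) and linear speed of each of shim_0, shim_1, shim_2 below 0.02 m/s and height (world z) of foot_sole below 0.0192 m and angular speed of drive_unit below 0.05 rad/s); the robot touches nothing.
It fails at once if the foot is pressed with more than 35 N (contact force between the fingers and drive_unit above 35 N).
It fails at once if a shim is pushed against the pin or the foot with more than 35 N (contact force between any of shim_0, shim_1, shim_2 and drive_unit above 35 N or contact force between any of shim_0, shim_1, shim_2 and mounts above 35 N).
It fails at once if the oil can or the tape roll is disturbed (distance of any of oil_can, tape_roll from where it was at the start of the episode above 0.03 m).
It also fails if it takes over 72 s, if anything falls off the work surface, if the arm or the gripper's body presses on something with over 40 N, if the wrist force passes 120 N, or if a joint passes its speed limit or range.

### The arm

A 6-joint arm with a two-finger parallel gripper is mounted at the origin on a cart in front of the work surface, level with it; the furniture and walls round the work are solid. World frame = base frame: x ahead of the robot, y to its left, z up, the work surface at z = 0. Lengths are in m, angles in rad, forces in N, time in s.
With the tool pointing down it reaches from about 0.225 to 0.875 m from the base axis. Payload 3.4 kg.
Tool frame: the origin (TCP) lies midway between the tips of the shut fingers; the grasp point (between the pads) lies 19 mm behind it; x points along the fingers, y is the direction in which the jaws open and shut, and the axes are right-handed (so a half turn about x gives the same grasp; the last joint's range is limited). The gripper opens to 85 mm and grips with 20 to 120 N. Pads are 22 mm wide; open, the fingers measure 114 mm over their backs; the gripper's body (76 mm by 85 mm) begins 54 mm behind the grasp point. The pads swing forward as they close: fully open they stand 13 mm farther back than shut.
Start: joints at [-1.356, 0.276, 1.505, -0, 1.361, -0.121], TCP at [0.189, -0.543, 0.231] pointing down, gripper open.
Joint ranges: [-2.89, 2.89], [-0.75, 2.08], [0.22, 2.7], [-1.18, 4.32], [0.11, 2.71], [-2.7, 2.7]. Speed limits (rad/s): [2.57, 2.57, 3.14, 3.14, 3.14, 3.14].

### API

Orientations are given as [roll, pitch, yaw] about the fixed x, y, z axes, in that order (R = Rz(yaw) Ry(pitch) Rx(roll)).
In Python, from bench import manip, eyes gives the robot as it stands. The module is installed in compiled form; this text tells all that it offers.
- The arm moves only by the tool jog_arm, never from a script. Its argument "rows" is one flat list of numbers, 7 for each row, row after row: the shift along the tool's x, y, z each as a share of 300 mm, from -1 to 1, then the turn, a rotation vector about the tool's x, y, z each as a share of 90 degrees, from -1 to 1, then the gripper's target within -1 to 1 (shut at 1, half-way at 0, fully open at -1). In form: [dx, dy, dz, ax, ay, az, jaw, dx, dy, dz, ax, ay, az, jaw, ...]. A call has exactly 5 rows; each row is the pose to reach, as a shift and turn from the pose commanded when the call began, along the tool's axes at that moment; what a row does not reach only later rows make up. A row lasts 1/12 s, in which the tool goes at most 41.7 mm and 7.16 degrees, less where a joint would pass 70% of its speed; a pose out of reach is approached as far as the arm can. A call with a number of a shift or a turn outside -1 to 1 is refused whole. A call with a gripper value outside its range is refused whole. The fingers move at their own pace and stop on an object; "newtons" is the grip in N (left out, the last holds). Time passes only in rows, so rows that repeat a pose let the fingers close, or fill a call up. It gives the time, the measured TCP pose, the force and the opening at its end, in the units of the state.
- manip.sense(): the state, without advancing time (a new reading comes with each control period).
- eyes.grab_frame(name): name is "scene" or "top"; returns (picture, depth): 480x640x3 uint8, red, green, blue; 480x640 float32, m along the optical axis (not along the pixel's ray), 0 where there is no reading.
- eyes.calibration(name): a dict with "vertical_fov" (degrees; the focal length in pixels is half the picture's height over the tangent of half this angle, whatever the lens; pixels are square), "cx", "cy" (the principal point, pixels), "dist_coeffs" ([k1, k2, p1, p2, k3] as OpenCV has them; the pictures are not rectified), "origin" and "rotation" of the camera in the world. Camera axes: x right, y down, z forward; pixel columns grow to the right and rows downward; lengths in m; the calibration is good to about 2 mm. A picture is of the moment at which its call begins. calibration takes no time and is no camera call.
- manip.hand_in(): hands the job in, once; it reports no verdict.
The state is a dict: "time": time; "qpos": joint angles; "joint_vel": joint speeds; "effort": joint torques, N m; "position": TCP position; "orientation": TCP orientation; "ft_force": force on the tool from outside, world axes, zero at the start; "wrist_torque": the same for the moment, N m; "opening": finger opening in m.
Only numpy, scipy, OpenCV 4.12 (cv2) and the standard library are available. Lean on these libraries where they do the work, as an engineer would, in place of code of your own. Each camera call takes 0.05 s, during which the arm holds its last target.

## Working session

There is one attempt and no reset: what is moved stays moved. The work goes in short steps, Python scripts to look and compute and a tool call to move; the robot and the scene stay as the last step left them, time stands still between calls to the robot, and variables do not carry over. Pictures are saved under pics/ and viewed, and the job is handed in when it is done.

Besides the shell and the picture viewer there is one more tool, called after "Request:" as name(argument=value, ...), one argument or row to a line, values as JSON. jog_arm: Moves the arm, as the interface text tells. Its arguments: {"type":"object","properties":{"rows":{"type":"array"},"newtons":{"type":"number"}},"required":["rows"]}

```bash
mkdir -p pics; python3 - <<'E'
from bench import manip, eyes
import cv2,numpy as np
print(manip.sense())
for n in("scene","top"):
    p,d=eyes.grab_frame(n); cv2.imwrite(f"pics/{n}0.png",p[:,:,::-1]); np.save(f"pics/{n}0.npy",d); print(n,eyes.calibration(n))
E
```

```text
{'time': 0.0, 'qpos': array([-1.35602010e+00,  2.76610444e-01,  1.50615240e+00,  7.46158364e-06,
        1.36067149e+00, -1.20971840e-01]), 'joint_vel': array([-0.00067186, -0.00049519, -0.00133012,  0.00021078,  0.00223158,
       -0.00096068]), 'effort': array([-2.66959796e-04, -4.16768682e+01, -2.45802587e+01, -9.25866061e-05,
        1.10489182e-02,  1.12148797e-05]), 'position': array([ 0.18934815, -0.54237179,  0.23042321]), 'orientation': array([-1.69572897,  1.56895463,  1.78161019]), 'ft_force': array([-0.38752248,  0.45648913,  1.37545902]), 'wrist_torque': array([-0.02211842,  0.01739218,  0.01669515]), 'opening': 0.08532999335343047}
scene {'vertical_fov': 57.78735529083096, 'cx': 320.8931704680915, 'cy': 233.69697455785177, 'dist_coeffs': array([-0.10925409,  0.        ,  0.        ,  0.        ,  0.        ]), 'origin': array([0.29290964, 0.66010306, 0.58290617]), 'rotation': array([-2.20114819, -0.00389475, -2.64678891])}
top {'vertical_fov': 55.53821231837077, 'cx': 323.90828032143406, 'cy': 239.609482548661, 'dist_coeffs': array([-0.01678564,  0.        ,  0.        ,  0.        ,  0.        ]), 'origin': array([0.53792575, 0.05819455, 0.90684945]), 'rotation': array([-3.06333944,  0.00552114, -1.5769046 ])}
```

View pics/scene0.png

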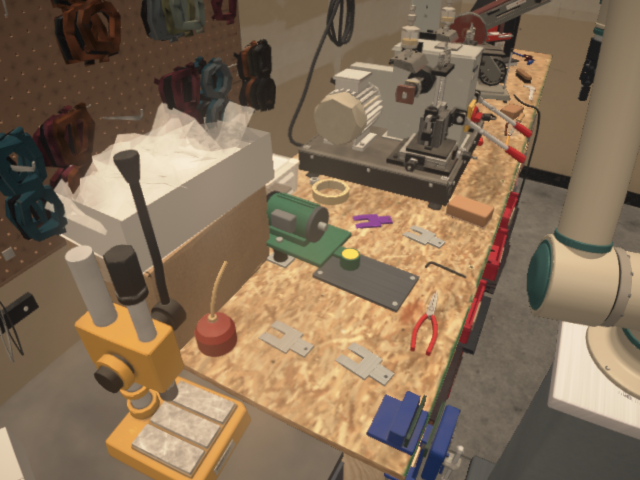

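View pics/top0.png

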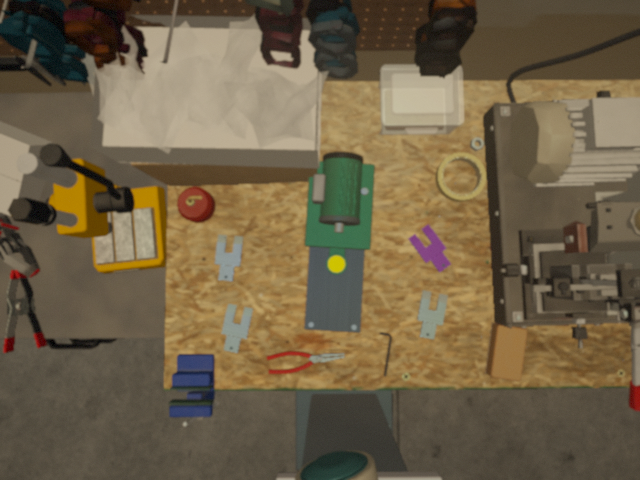

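The top view shows three grey steel shims at about (228,258), (237,327) and (433,315). The purple look-alike is at (430,248) and is not meant. The foot's yellow spot is at (336,264), and I'll enlarge to confirm.

```bash
cat > h.py <<'E'
import numpy as np,cv2
from scipy.spatial.transform import Rotation as R
from bench import manip,eyes
def cam(n):
    c=eyes.calibration(n); f=240/np.tan(np.radians(c["vertical_fov"]/2))
    K=np.array([[f,0,c["cx"]],[0,f,c["cy"]],[0,0,1]])
    return K,np.array(c["dist_coeffs"]),np.array(c["origin"]),R.from_euler("xyz",c["rotation"]).as_matrix()
def p2w(n,px,z):
    K,D,o,M=cam(n); u=cv2.undistortPoints(np.array(px,float).reshape(-1,1,2),K,D).reshape(-1,2)
    r=np.c_[u,np.ones(len(u))]@M.T
    return o+r*((z-o[2])/r[:,2])[:,None]
def w2p(n,P):
    K,D,o,M=cam(n); q=(np.atleast_2d(P)-o)@M
    return cv2.projectPoints(q,np.zeros(3),np.zeros(3),K,D)[0].reshape(-1,2)
def crop(src,x0,y0,w,h,s,out):
    p=cv2.imread(src)[y0:y0+h,x0:x0+w]; cv2.imwrite(out,cv2.resize(p,None,fx=s,fy=s,interpolation=cv2.INTER_CUBIC))
E
python3 - <<'E'
from h import *
crop("pics/top0.png",195,225,80,60*2,5,"pics/a.png")
crop("pics/top0.png",290,140,100,100,6,"pics/b0.png")
crop("pics/top0.png",295,235,80,100,6,"pics/b.png")
crop("pics/top0.png",400,220,70,120,5,"pics/c.png")
crop("pics/scene0.png",240,180,220,140,3.6,"pics/s.png")
print(p2w("top",[[228,258],[237,327],[433,315],[430,248]],0.005))
print(p2w("top",[[336,264]],0.046))
E
```

```text
[[ 0.57334988  0.25308269  0.005     ]
 [ 0.43800132  0.23410823  0.005     ]
 [ 0.45909556 -0.15011799  0.005     ]
 [ 0.59062467 -0.14733675  0.005     ]]
[[0.55915631 0.04000705 0.046     ]]
```

View pics/a.png

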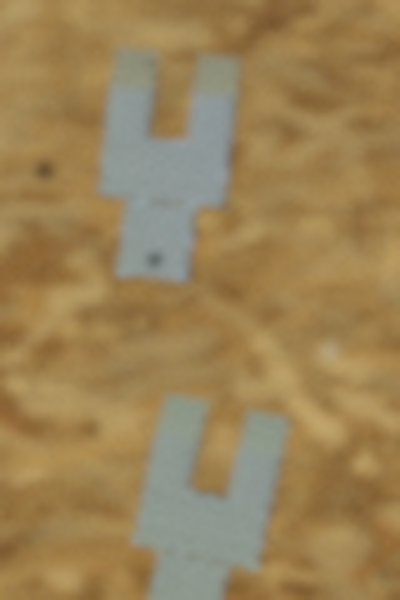

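View pics/b.png

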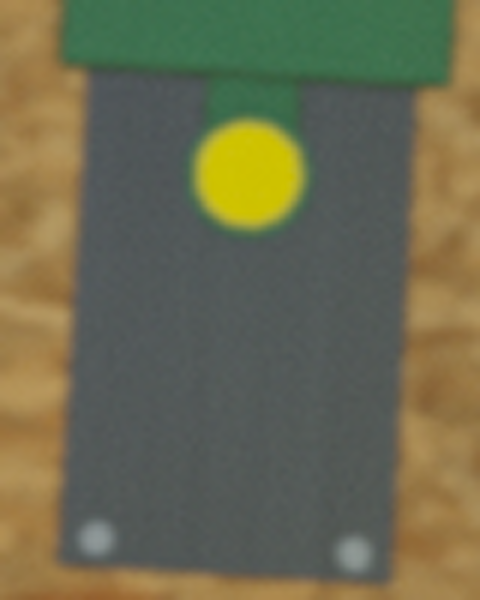

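View pics/c.png

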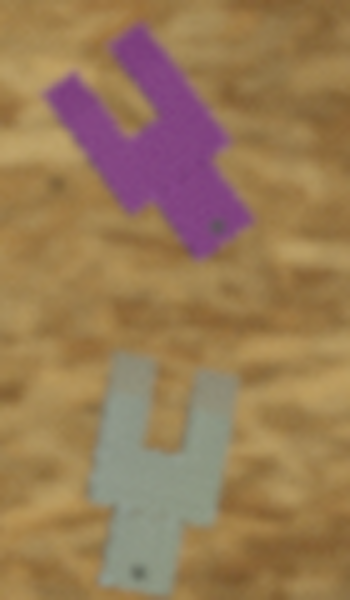

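View pics/s.png

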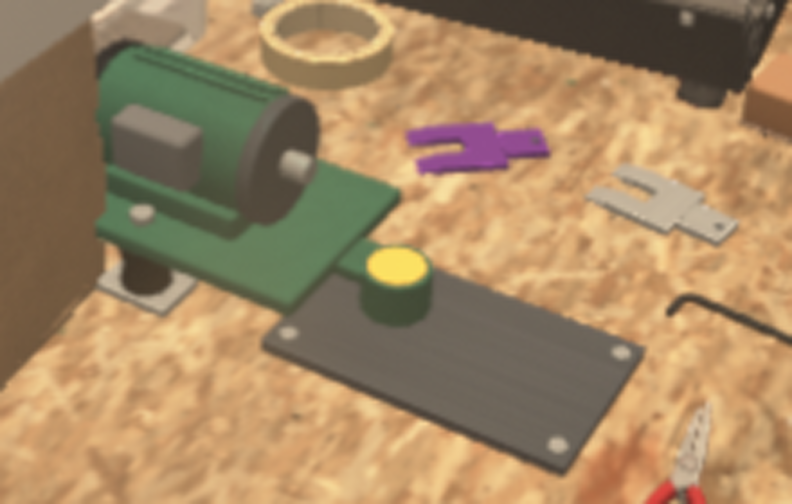

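```bash
python3 - <<'E'
from h import *
crop("pics/top0.png",205,230,50,60,10,"pics/A.png")
crop("pics/top0.png",212,298,50,60,10,"pics/B.png")
crop("pics/top0.png",410,285,50,60,10,"pics/C.png")
d=np.load("pics/top0.npy"); K,D,o,M=cam("top")
v,u=np.mgrid[0:480,0:640]; 
un=cv2.undistortPoints(np.stack([u,v],-1).reshape(-1,1,2).astype(float),K,D).reshape(480,640,2)
P=(np.dstack([un,np.ones((480,640))])*d[...,None])@M.T+o
print("plate",np.median(P[282:315,318:352,2]),np.std(P[282:315,318:352,2]))
print("bench L",np.median(P[260:320,275:300,2]),"R",np.median(P[260:320,375:400,2]), "below", np.median(P[335:345,350:370,2]))
print("foot",np.median(P[260:268,332:340,2]))
E
```

```text
plate 0.00856881833198847 0.03792257644627671
bench L 0.0009294633266111463 R 0.0010970680203003513 below 0.001122204886320699
foot 0.04762861908137617
```

View pics/A.png

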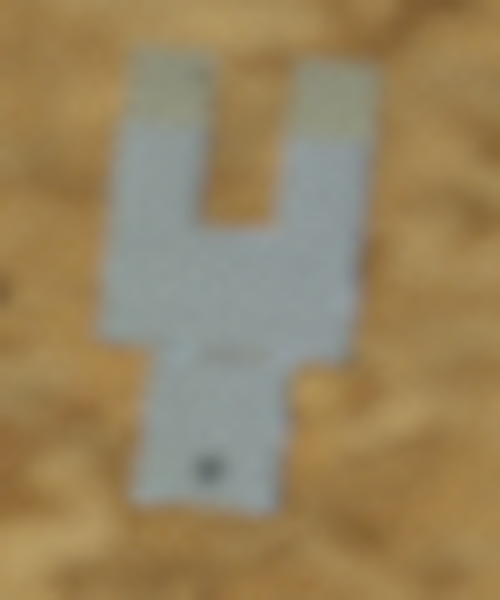

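View pics/B.png

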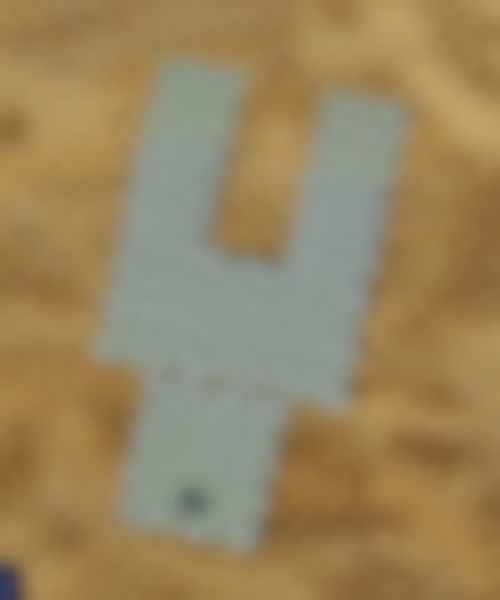

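View pics/C.png

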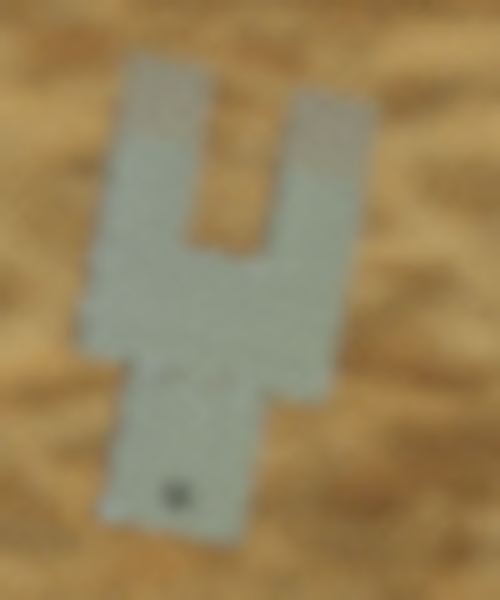

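```bash
cat > fit.py <<'E'
from h import *
from scipy.optimize import least_squares
mod=np.array([[30,25,1],[30,8,1],[30,-8,1],[30,-25,1],[-5,8,5],[-5,-8,5],[-30,25,5],[-30,-25,5],[-30,14,5],[-30,-14,5],[-60,14,5],[-60,-14,5]])/1000.
def fitshim(px,x0,y0,s,z=0.,n="top"):
    px=(np.array(px,float)+.5)/s-.5+[x0,y0]
    g=p2w(n,[px.mean(0)],z+.003)[0]
    def W(q):
        c,s_=np.cos(q[2]),np.sin(q[2]); 
        return np.c_[q[0]+c*mod[:,0]-s_*mod[:,1],q[1]+s_*mod[:,0]+c*mod[:,1],z+mod[:,2]]
    r=least_squares(lambda q:(w2p(n,W(q))-px).ravel(),[g[0],g[1],0],loss="soft_l1")
    return r.x,np.sqrt(np.mean(r.fun**2))
E
python3 - <<'E'
from fit import *
A=[(130,47),(216,52),(296,58),(381,63),(200,222),(276,228),(97,338),(350,362),(150,345),(292,358),(130,502),(277,513)]
B=[(160,57),(248,69),(323,88),(411,104),(211,245),(288,262),(95,357),(347,408),(141,368),(288,398),(120,525),(258,553)]
C=[(127,53),(215,70),(292,88),(378,100),(190,246),(266,255),(78,350),(330,402),(125,358),(264,388),(99,518),(243,545)]
for k,x0,y0 in((A,205,230),(B,212,298),(C,410,285)): print(fitshim(k,x0,y0,10))
# foot + plate
f=(np.array([[248,175]])+.5)/6-.5+[295,235]
print("foot",p2w("top",f,0.046))
pl=(np.array([[60,562],[390,580],[412,85],[89,72]])+.5)/6-.5+[295,235]
w=p2w("top",pl,0.0075);print(w)
for a,b in((0,3),(1,2)):print("yaw",np.arctan2(*(w[b]-w[a])[1::-1]))
print("front mid",(w[0]+w[1])/2,"front dir",np.arctan2(*(w[0]-w[1])[1::-1])-np.pi/2, np.linalg.norm((w[0]-w[1])))
print(R.from_euler("xyz",manip.sense()["orientation"]).as_matrix())
E
```

```text
(array([ 0.58974181,  0.25274304, -0.09160958]), np.float64(0.2577033378133305))
(array([ 0.45024217,  0.2348933 , -0.19804448]), np.float64(0.2863579331753269))
(array([ 0.47428513, -0.14947448, -0.21248411]), np.float64(0.34297293034448084))
foot [[0.55962843 0.0401604  0.046     ]]
[[ 0.43523782  0.10149607  0.0075    ]
 [ 0.42885335 -0.005713    0.0075    ]
 [ 0.58985687 -0.0148768   0.0075    ]
 [ 0.59483319  0.09146695  0.0075    ]]
yaw -0.0627583775373245
yaw -0.056855434844748545
front mid [0.43204558 0.04789153 0.0075    ] front dir -0.059481336212695135 0.10739899973348016
[[-3.57977869e-04  3.29521610e-01 -9.44147965e-01]
 [ 1.61456101e-03 -9.44146605e-01 -3.29521747e-01]
 [-9.99998633e-01 -1.64234599e-03 -1.94049155e-04]]
```

```bash
python3 - <<'E'
from h import *
def shim(x,y,t,pts,z=0): 
    c,s=np.cos(t),np.sin(t); p=np.array(pts)/1000.; return np.c_[x+c*p[:,0]-s*p[:,1],y+s*p[:,0]+c*p[:,1],z+p[:,2]]
img=cv2.imread("pics/scene0.png")
big=cv2.resize(img,None,fx=4,fy=4,interpolation=cv2.INTER_CUBIC)
out=[[30,25,1],[30,8,1],[-5,8,5],[-5,-8,5],[30,-8,1],[30,-25,1],[-30,-25,5],[-30,-14,5],[-60,-14,5],[-60,14,5],[-30,14,5],[-30,25,5]]
for q in((.5897,.2527,-.0916),(.4743,-.1495,-.2125)):
    p=w2p("scene",shim(*q,out)); cv2.polylines(big,[np.int32((p+.5)*4-.5)],True,(0,0,255),1)
th=np.linspace(0,6.28,40); c=np.c_[20*np.cos(th),20*np.sin(th),46+0*th]
cv2.polylines(big,[np.int32((w2p("scene",shim(.5596,.0402,-.06,c))+.5)*4-.5)],True,(0,0,255),1)
cv2.imwrite("pics/s1.png",np.hstack([big[900:1060,1580:1800],big[960:1120,1300:1520],]))
cv2.imwrite("pics/s2.png",cv2.resize(np.hstack([big[900:1060,1580:1800],big[960:1120,1300:1520]]),None,fx=1.8,fy=1.8))
cv2.imwrite("pics/s3.png",big[1260:1460,1000:1300])
E
```

```text
(no output)
```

View pics/s2.png

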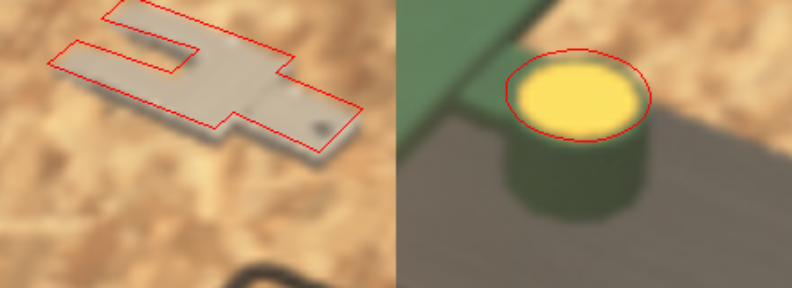

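View pics/s3.png

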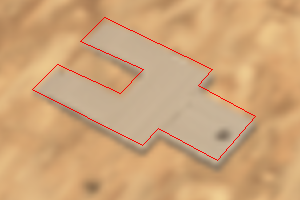

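```bash
cat > go.py <<'E'
import sys
from h import *
def plan(x,y,z,yaw,ret=False):
    s=manip.sense(); M=R.from_euler("xyz",s["orientation"]).as_matrix()
    d=M.T@(np.array([x,y,z])-s["position"])
    zt=-np.array([np.cos(yaw),np.sin(yaw),0]); xt=np.array([0,0,-1.]); T=np.c_[xt,np.cross(zt,xt),zt]
    rv=R.from_matrix(M.T@T).as_rotvec()
    print("t",round(s["time"],2),"pos",s["position"].round(4),"yaw",np.arctan2(-M[1,2],-M[0,2]).round(4),"F",s["ft_force"].round(1),"open",round(s["opening"],4))
    print("shares",(d/.3).round(4),(rv/(np.pi/2)).round(4))
if __name__=="__main__": plan(*map(float,sys.argv[1:5]))
E
python3 go.py .4303 -.14 .12 -.2125
```

```text
t 0.1 pos [ 0.1894 -0.5424  0.2305] yaw 0.3358 F [-0.4  0.9 -0.2] open 0.0853
shares [ 0.3703 -1.0012 -1.2001] [3.491e-01 2.000e-04 1.100e-03]
```

Request:
jog_arm(
  rows=[0.2,-0.5,-0.6,0.35,0,0.001,-0.1,0.2,-0.5,-0.6,0.35,0,0.001,-0.1,0.2,-0.5,-0.6,0.35,0,0.001,-0.1,0.2,-0.5,-0.6,0.35,0,0.001,-0.1,0.2,-0.5,-0.6,0.35,0,0.001,-0.1],
  newtons=60,
)

```text
time: 0.52
position: [0.2923, -0.3704, 0.1795]
orientation: [1.795, 1.569, -1.566]
ft_force: [1.4, -0.5, -0.6]
opening: 0.0467
```

```bash
python3 go.py .4303 -.14 .12 -.2125
```

```text
t 0.52 pos [ 0.2923 -0.3704  0.1795] yaw -0.2199 F [ 1.4 -0.5 -0.6] open 0.0467
shares [ 0.1975 -0.8502 -0.2813] [-0.0047 -0.0002 -0.0008]
```

Request:
jog_arm(
  rows=[0.2,-0.85,-0.28,0,0,0,-0.1,0.2,-0.85,-0.28,0,0,0,-0.1,0.2,-0.85,-0.28,0,0,0,-0.1,0.2,-0.85,-0.28,0,0,0,-0.1,0.2,-0.85,-0.28,0,0,0,-0.1],
)

```text
time: 0.93
position: [0.3955, -0.195, 0.1341]
orientation: [1.855, 1.569, -1.501]
ft_force: [0.3, -1.5, -0.1]
opening: 0.0468
```

```bash
python3 go.py .4303 -.14 .03 -.2125
```

```text
t 0.93 pos [ 0.3955 -0.195   0.1341] yaw -0.2144 F [ 0.3 -1.5 -0.1] open 0.0468
shares [ 0.3467 -0.2044 -0.074 ] [-0.0012 -0.0003 -0.001 ]
```

Request:
jog_arm(
  rows=[0.1,-0.2,-0.07,0,0,0,-0.1,0.34,-0.2,-0.07,0,0,0,-0.1,0.34,-0.2,-0.07,0,0,0,-0.1,0.34,-0.2,-0.07,0,0,0,-0.1,0.34,-0.2,-0.07,0,0,0,-0.1],
)

```text
time: 1.35
position: [0.4264, -0.1414, 0.0305]
orientation: [-0.008, 1.565, 2.922]
ft_force: [-0.2, 0.4, 0.1]
opening: 0.0467
```

```bash
python3 go.py .4303 -.14 .002 -.2125;  python3 - <<'E'
from h import *
for n in("scene","top"):
    p,d=eyes.grab_frame(n); cv2.imwrite(f"pics/{n}1.png",p[:,:,::-1])
crop("pics/top1.png",370,265,100,100,6,"pics/t1.png")
crop("pics/scene1.png",370,190,130,80,6,"pics/s11.png")
E
```

```text
t 1.35 pos [ 0.4264 -0.1414  0.0305] yaw -0.2121 F [-0.2  0.4  0.1] open 0.0467
shares [ 0.095  -0.0072 -0.0122] [0.0002 0.0039 0.    ]
```

View pics/t1.png

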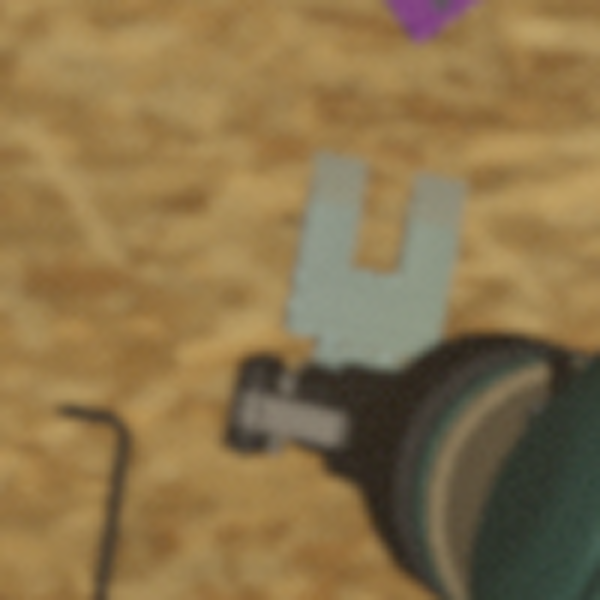

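View pics/s11.png

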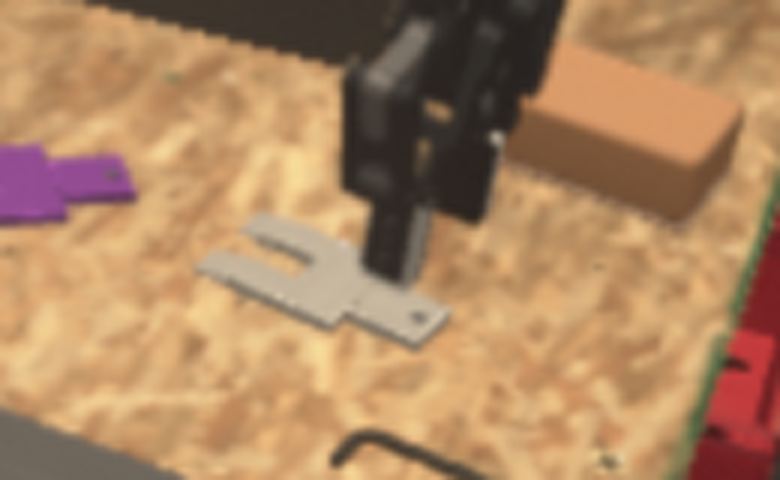

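Request:
jog_arm(
  rows=[0.03,-0.007,-0.012,0,0.004,0,-0.1,0.06,-0.007,-0.012,0,0.004,0,-0.1,0.08,-0.007,-0.012,0,0.004,0,-0.1,0.095,-0.007,-0.012,0,0.004,0,-0.1,0.095,-0.007,-0.012,0,0.004,0,-0.1],
)

```text
time: 1.87
position: [0.4319, -0.1421, 0.0038]
orientation: [2.901, 1.565, -0.456]
ft_force: [-0.5, 1.5, -0.6]
opening: 0.0471
```

```bash
python3 go.py .4303 -.14 .002 -.2125
```

```text
t 1.87 pos [ 0.4319 -0.1421  0.0038] yaw -0.2149 F [-0.5  1.5 -0.6] open 0.0471
shares [ 0.0059 -0.0056  0.0067] [-0.0015 -0.0038 -0.0009]
```

Request:
jog_arm(
  rows=[0.004,0,0,0,0,0,0.5,0.004,0,0,0,0,0,0.5,0.004,0,0,0,0,0,0.5,0.004,0,0,0,0,0,0.5,0.004,0,0,0,0,0,0.5],
)

```text
time: 2.28
position: [0.4325, -0.1419, 0.0034]
orientation: [2.877, 1.563, -0.478]
ft_force: [-1.8, -1.0, 6.0]
opening: 0.0241
```

```bash
for i in 1 2 3; do python3 go.py .4303 -.14 .002 -.2125; done
```

```text
t 2.28 pos [ 0.4325 -0.1419  0.0034] yaw -0.2137 F [-1.8 -1.   6. ] open 0.0241
shares [ 0.0045 -0.0046  0.0084] [-0.0007 -0.0045 -0.0012]
t 2.28 pos [ 0.4325 -0.1419  0.0034] yaw -0.2137 F [-1.8 -1.   6. ] open 0.0241
shares [ 0.0045 -0.0046  0.0084] [-0.0007 -0.0045 -0.0012]
t 2.28 pos [ 0.4325 -0.1419  0.0034] yaw -0.2137 F [-1.8 -1.   6. ] open 0.0241
shares [ 0.0045 -0.0046  0.0084] [-0.0007 -0.0045 -0.0012]
```

Request:
jog_arm(
  rows=[-0.01,0,0,0,0,0,-0.1,-0.01,0,0,0,0,0,-0.1,-0.01,0,0,0,0,0,-0.1,-0.01,0,0,0,0,0,-0.1,-0.01,0,0,0,0,0,-0.1],
)

```text
time: 2.7
position: [0.4324, -0.1417, 0.0057]
orientation: [2.913, 1.564, -0.443]
ft_force: [-0.6, 0.0, -0.0]
opening: 0.0471
```

```bash
python3 go.py .4303 -.14 -.001 -.2125;  python3 - <<'E'
from h import *
for n in("scene","top"):
    p,d=eyes.grab_frame(n); cv2.imwrite(f"pics/{n}2.png",p[:,:,::-1])
crop("pics/top2.png",400,280,60,70,6,"pics/t2.png")
crop("pics/scene2.png",390,210,70,50,10,"pics/s12.png")
E
```

```text
t 2.7 pos [ 0.4324 -0.1417  0.0057] yaw -0.214 F [-0.6  0.  -0. ] open 0.0471
shares [ 0.0224 -0.0042  0.0082] [-0.001  -0.0043 -0.001 ]
```

View pics/s12.png

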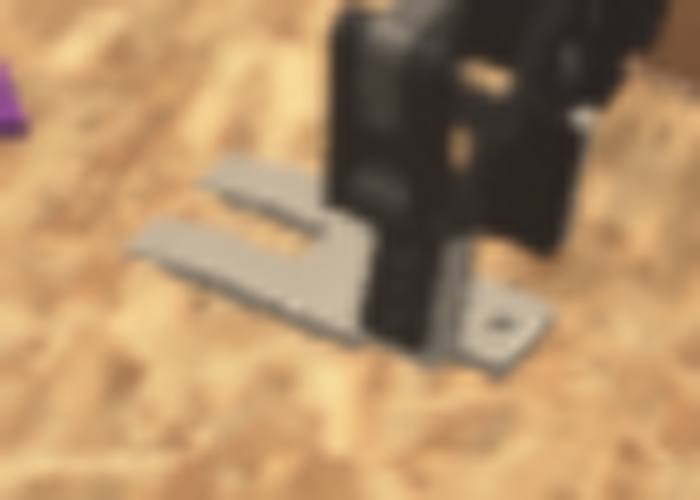

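View pics/t2.png

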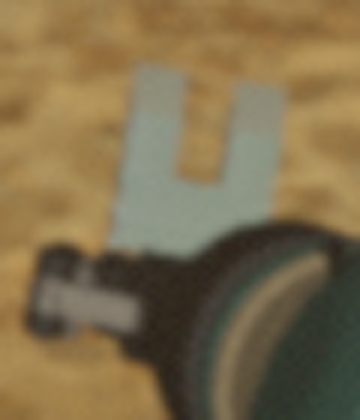

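Request:
jog_arm(
  rows=[0.01,-0.004,0.008,0,-0.004,-0.001,-0.1,0.018,-0.004,0.008,0,-0.004,-0.001,-0.1,0.022,-0.004,0.008,0,-0.004,-0.001,-0.1,0.022,-0.004,0.008,0,-0.004,-0.001,-0.1,0.022,-0.004,0.008,0,-0.004,-0.001,-0.1],
)

```text
time: 3.22
position: [0.4302, -0.14, -0.001]
orientation: [-1.526, 1.571, 1.402]
ft_force: [0.3, 0.2, 0.6]
opening: 0.0468
```

```bash
python3 go.py .4303 -.14 -.001 -.2125
```

```text
t 3.22 pos [ 0.4302 -0.14   -0.001 ] yaw -0.214 F [0.3 0.2 0.6] open 0.0468
shares [-0.0001 -0.     -0.0003] [-0.0009  0.      0.0001]
```

Spot on. I'll close gradually, watching force.

Request:
jog_arm(
  rows=[0,0,0,0,0,0,0.1,0,0,0,0,0,0,0.2,0,0,0,0,0,0,0.3,0,0,0,0,0,0,0.4,0,0,0,0,0,0,0.6],
)

```text
time: 3.63
position: [0.4308, -0.1403, 0.0001]
orientation: [2.991, 1.569, -0.365]
ft_force: [-1.4, 1.9, 7.7]
opening: 0.0257
```

```bash
python3 go.py .4303 -.14 .05 -.2125
```

```text
t 3.63 pos [ 4.308e-01 -1.403e-01  1.000e-04] yaw -0.2141 F [-1.4  1.9  7.7] open 0.0257
shares [-0.1665 -0.0004  0.0016] [-0.001  -0.0011 -0.0002]
```

Request:
jog_arm(
  rows=[0,0,0,0,0,0,0.7,0,0,0,0,0,0,0.7,0,0,0,0,0,0,0.7,0,0,0,0,0,0,0.7,0,0,0,0,0,0,0.7],
)

```text
time: 4.05
position: [0.4309, -0.1403, 0.0]
orientation: [2.988, 1.569, -0.368]
ft_force: [-0.5, 0.5, 8.9]
opening: 0.0257
```

```bash
python3 go.py .4303 -.14 .05 -.2125;  python3 - <<'E'
from h import *
for n in("scene","top"):
    p,d=eyes.grab_frame(n); cv2.imwrite(f"pics/{n}3.png",p[:,:,::-1])
crop("pics/scene3.png",390,210,70,50,10,"pics/s13.png")
E
```

```text
t 4.05 pos [ 0.4309 -0.1403  0.    ] yaw -0.2141 F [-0.5  0.5  8.9] open 0.0257
shares [-0.1665 -0.0004  0.0017] [-0.001  -0.0012 -0.0002]
```

View pics/s13.png

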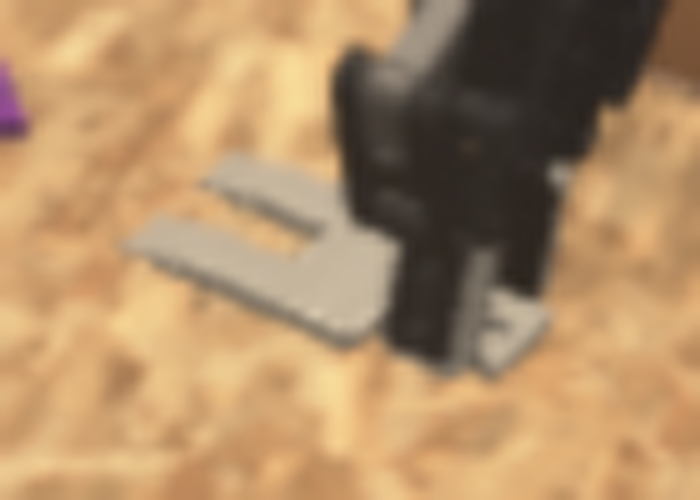

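Request:
jog_arm(
  rows=[-0.05,0,0,0,0,0,0.7,-0.1,0,0,0,0,0,0.7,-0.17,0,0,0,0,0,0.7,-0.17,0,0,0,0,0,0.7,-0.17,0,0,0,0,0,0.7],
)

```text
time: 4.57
position: [0.431, -0.1404, 0.0509]
orientation: [2.918, 1.568, -0.437]
ft_force: [-0.4, 0.2, -2.0]
opening: 0.0254
```

```bash
python3 go.py .4303 -.14 .05 -.2125;  python3 - <<'E'
from h import *
for n in("scene","top"):
    p,d=eyes.grab_frame(n); cv2.imwrite(f"pics/{n}4.png",p[:,:,::-1])
crop("pics/scene4.png",380,180,90,60,8,"pics/s14.png")
crop("pics/top4.png",400,265,70,80,7,"pics/t14.png")
E
```

```text
t 4.57 pos [ 0.431  -0.1404  0.0509] yaw -0.214 F [-0.4  0.2 -2. ] open 0.0254
shares [ 0.003  -0.0008  0.0026] [-0.0009 -0.0019 -0.0004]
```

View pics/s14.png

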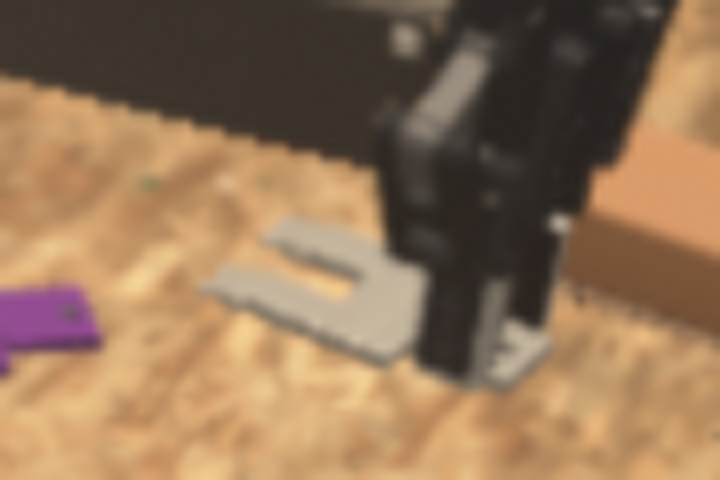

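View pics/t14.png

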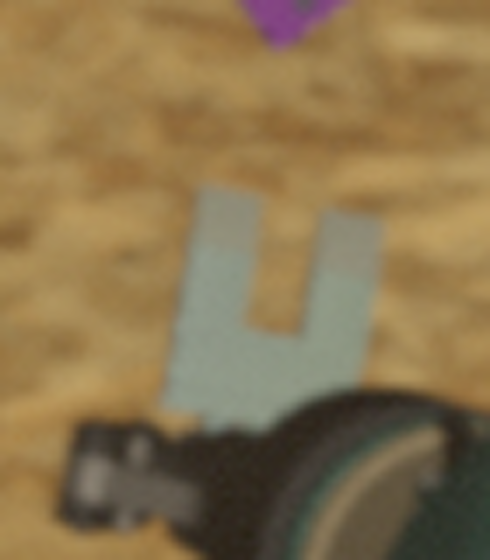

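```bash
python3 - <<'E'
import fit
from fit import *
fit.mod=fit.mod[[0,1,2,3,4,5,6]]
q,e=fitshim([(204,186),(262,195),(322,208),(384,220),(244,327),(302,337),(165,405)],400,265,7,z=.051)
print(q,e)
d=np.array([.431,-.1404])-q[:2]; c,s=np.cos(q[2]),np.sin(q[2]); print("TCP in shim",c*d[0]+s*d[1],-s*d[0]+c*d[1])
E
```

```text
[ 0.47373804 -0.14990825 -0.20288677] 0.24029650993510204
TCP in shim -0.04377733305017207 0.0007016068153248758
```

```bash
python3 go.py .4458 .047 .04 -.06
```

```text
t 4.67 pos [ 0.4297 -0.1397  0.0496] yaw -0.214 F [ 0.9  0.6 -1. ] open 0.0253
shares [ 0.0322 -0.6197  0.0796] [-0.098   0.0005  0.0002]
```

Request:
jog_arm(
  rows=[0,-0.12,0.05,-0.098,0,0,0.7,0.01,-0.26,0.08,-0.098,0,0,0.7,0.03,-0.4,0.08,-0.098,0,0,0.7,0.03,-0.54,0.08,-0.098,0,0,0.7,0.03,-0.62,0.08,-0.098,0,0,0.7],
)

```text
time: 5.08
position: [0.4452, 0.0498, 0.0398]
orientation: [-0.327, 1.568, 2.755]
ft_force: [0.0, -0.5, -1.1]
opening: 0.0254
```

Request:
jog_arm(
  rows=[0,0,0,0,0,0,0.7,0,0,0,0,0,0,0.7,0,0,0,0,0,0,0.7,0,0,0,0,0,0,0.7,0,0,0,0,0,0,0.7],
)

```text
time: 5.5
position: [0.4459, 0.0457, 0.0409]
orientation: [0.617, 1.57, -2.587]
ft_force: [-0.3, -0.4, -1.7]
opening: 0.0255
```

```bash
python3 go.py .4458 .047 .01 -.06;  python3 - <<'E'
from h import *
for n in("scene","top"):
    p,d=eyes.grab_frame(n); cv2.imwrite(f"pics/{n}5.png",p[:,:,::-1])
crop("pics/scene5.png",310,220,120,90,6,"pics/s15.png")
crop("pics/top5.png",295,235,80,90,6,"pics/t15.png")
E
```

```text
t 5.5 pos [0.4459 0.0457 0.0409] yaw -0.0619 F [-0.3 -0.4 -1.7] open 0.0255
shares [ 0.1029 -0.0045  0.0007] [-0.0012  0.0003 -0.0002]
```

View pics/s15.png

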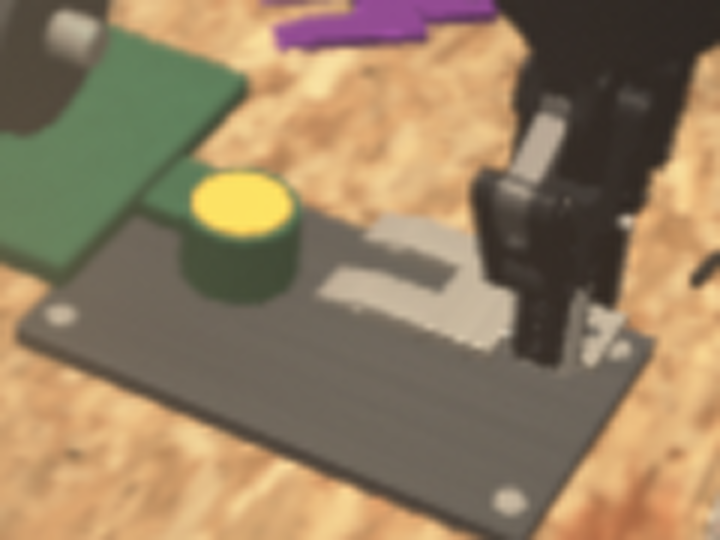

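View pics/t15.png

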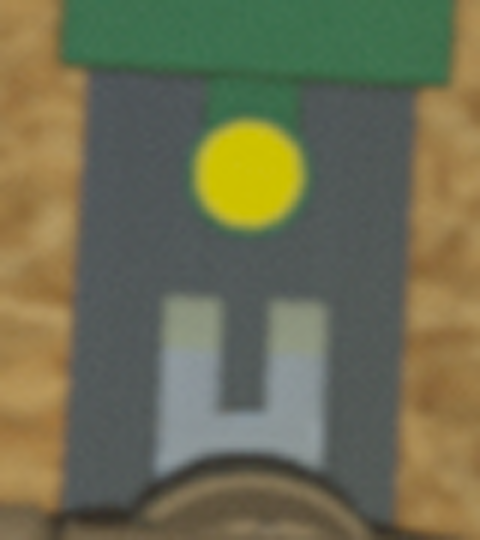

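```bash
python3 - <<'E'
import fit
from fit import *
fit.mod=fit.mod[[0,1,2,3,4,5]]
q,e=fitshim([(164,295),(222,297),(270,300),(329,302),(217,410),(267,412)],295,235,6,z=.0395)
print(q,e)
F=p2w("top",[(np.array([248,175])+.5)/6-.5+[295,235]],.046)[0][:2]
for t in(-.06,):
  d=q[:2]-F; c,s=np.cos(t),np.sin(t); print(F,"shim in foot",c*d[0]+s*d[1],-s*d[0]+c*d[1])
s=manip.sense();print(s["position"])
E
python3 go.py .4458 .047 .01 -.06
```

```text
[ 0.49089359  0.04238019 -0.04890091] 0.24722040893516256
[0.55962843 0.0401604 ] shim in foot -0.06874426149313234 -0.0019058296342197908
[0.44620043 0.04576267 0.04110034]
t 5.6 pos [0.4462 0.0458 0.0411] yaw -0.062 F [ 0.1 -0.2 -1. ] open 0.0257
shares [ 0.1037 -0.0041  0.0016] [-0.0012 -0.0001 -0.0001]
```

Request:
jog_arm(
  rows=[0.03,-0.006,0,0,0,0,0.7,0.06,-0.006,0,0,0,0,0.7,0.09,-0.006,0,0,0,0,0.7,0.09,-0.006,0,0,0,0,0.7,0.09,-0.006,0,0,0,0,0.7],
)

```text
time: 6.02
position: [0.4456, 0.0486, 0.0131]
orientation: [0.06, 1.569, 3.141]
ft_force: [0.5, 0.5, -0.6]
opening: 0.0254
```

Request:
jog_arm(
  rows=[0.004,0,0,0,0,0,0.7,0.008,0,0,0,0,0,0.7,0.012,0,0,0,0,0,0.7,0.012,0,0,0,0,0,0.7,0.012,0,0,0,0,0,0.7],
)

```text
time: 6.43
position: [0.4466, 0.0486, 0.0107]
orientation: [2.999, 1.57, -0.203]
ft_force: [0.0, 0.8, -1.3]
opening: 0.0252
```

Request:
jog_arm(
  rows=[0.003,0,0,0,0,0,0.7,0.003,0,0,0,0,0,0.7,0.006,0,0,0,0,0,0.7,0.006,0,0,0,0,0,0.7,0.006,0,0,0,0,0,0.7],
)

```text
time: 6.85
position: [0.4465, 0.0486, 0.0088]
orientation: [2.944, 1.57, -0.257]
ft_force: [0.3, -0.3, -1.3]
opening: 0.0257
```

Request:
jog_arm(
  rows=[0.003,0,0,0,0,0,0.7,0.003,0,0,0,0,0,0.7,0.003,0,0,0,0,0,0.7,0.003,0,0,0,0,0,0.7,0.003,0,0,0,0,0,0.7],
)

```text
time: 7.27
position: [0.4465, 0.0486, 0.0079]
orientation: [2.961, 1.57, -0.241]
ft_force: [-0.1, 0.7, -0.5]
opening: 0.0257
```

Request:
jog_arm(
  rows=[0.003,0,0,0,0,0,0.7,0.003,0,0,0,0,0,0.7,0.003,0,0,0,0,0,0.7,0.003,0,0,0,0,0,0.7,0.003,0,0,0,0,0,0.7],
)

```text
time: 7.68
position: [0.4466, 0.0486, 0.0076]
orientation: [3.028, 1.57, -0.174]
ft_force: [-1.4, -0.6, 6.4]
opening: 0.0255
```

Request:
jog_arm(
  rows=[-0.005,0,0,0,0,0,0.7,-0.005,0,-0.05,0,0,0,0.7,-0.005,0,-0.1,0,0,0,0.7,-0.005,0,-0.14,0,0,0,0.7,-0.005,0,-0.14,0,0,0,0.7],
)

```text
time: 8.1
position: [0.492, 0.0458, 0.0088]
orientation: [3.132, 1.566, -0.07]
ft_force: [1.0, -0.8, -1.2]
opening: 0.0257
```

Request:
jog_arm(
  rows=[0,0,-0.02,0,0,0,0.7,0,0,-0.04,0,0,0,0.7,0,0,-0.06,0,0,0,0.7,0,0,-0.06,0,0,0,0.7,0,0,-0.06,0,0,0,0.7],
)

```text
time: 8.52
position: [0.5064, 0.045, 0.0085]
orientation: [2.868, 1.571, -0.334]
ft_force: [-0.8, 0.1, -1.4]
opening: 0.0253
```

```bash
python3 go.py .5152 .0445 .0087 -.06;  python3 - <<'E'
from h import *
for n in("scene","top"):
    p,d=eyes.grab_frame(n); cv2.imwrite(f"pics/{n}6.png",p[:,:,::-1])
crop("pics/scene6.png",310,220,120,90,6,"pics/s16.png")
crop("pics/top6.png",295,235,80,90,6,"pics/t16.png")
E
```

```text
t 8.52 pos [0.5064 0.045  0.0085] yaw -0.06 F [-0.8  0.1 -1.4] open 0.0253
shares [-0.0008 -0.0001 -0.0293] [-0.     -0.0002 -0.    ]
```

View pics/s16.png

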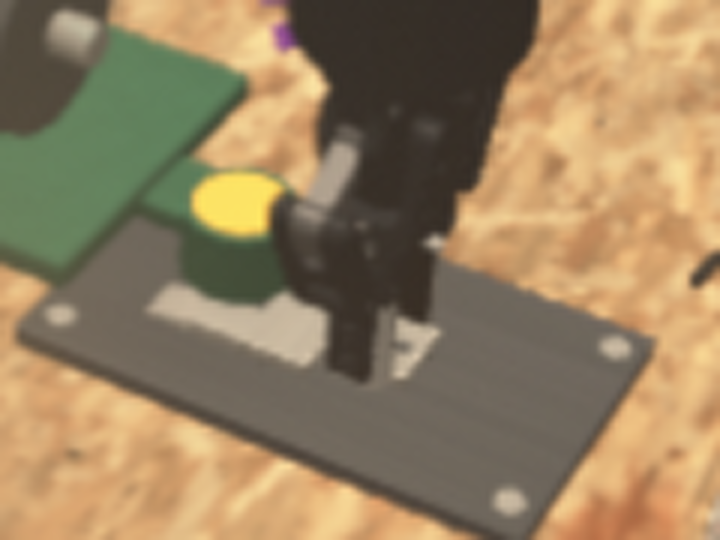

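View pics/t16.png

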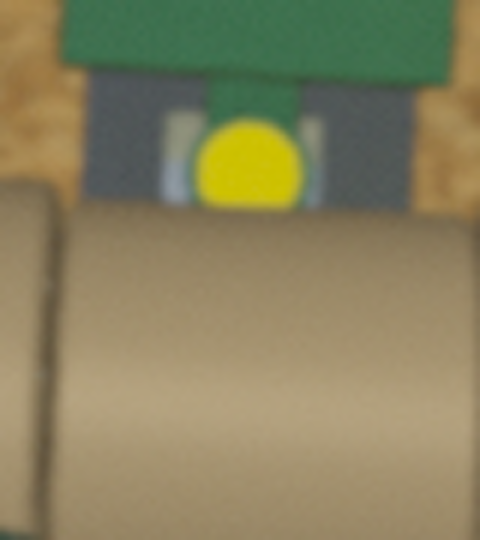

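Request:
jog_arm(
  rows=[0,0,-0.006,0,0,0,0.7,0,0,-0.012,0,0,0,0.7,0,0,-0.017,0,0,0,0.7,0,0,-0.017,0,0,0,0.7,0,0,-0.017,0,0,0,0.7],
)

```text
time: 9.03
position: [0.5116, 0.0447, 0.0085]
orientation: [2.971, 1.57, -0.23]
ft_force: [1.1, 0.3, -0.4]
opening: 0.0258
```

Request:
jog_arm(
  rows=[0,0,-0.003,0,0,0,0.7,0,0,-0.003,0,0,0,0.7,0,0,-0.006,0,0,0,0.7,0,0,-0.006,0,0,0,0.7,0,0,-0.006,0,0,0,0.7],
)

```text
time: 9.45
position: [0.5133, 0.0446, 0.0085]
orientation: [2.922, 1.57, -0.279]
ft_force: [-0.3, 0.6, -0.3]
opening: 0.0255
```

Request:
jog_arm(
  rows=[0,0,-0.003,0,0,0,0.7,0,0,-0.003,0,0,0,0.7,0,0,-0.004,0,0,0,0.7,0,0,-0.004,0,0,0,0.7,0,0,-0.004,0,0,0,0.7],
)

```text
time: 9.87
position: [0.5145, 0.0445, 0.0085]
orientation: [2.924, 1.57, -0.278]
ft_force: [-0.1, 0.3, -0.6]
opening: 0.0258
```

Request:
jog_arm(
  rows=[0,0,-0.003,0,0,0,0.7,0,0,-0.003,0,0,0,0.7,0,0,-0.003,0,0,0,0.7,0,0,-0.003,0,0,0,0.7,0,0,-0.003,0,0,0,0.7],
)

```text
time: 10.28
position: [0.5153, 0.0445, 0.0085]
orientation: [2.961, 1.57, -0.241]
ft_force: [0.7, 0.4, -1.0]
opening: 0.0254
```

Request:
jog_arm(
  rows=[0,0,-0.003,0,0,0,0.7,0,0,-0.003,0,0,0,0.7,0,0,-0.003,0,0,0,0.7,0,0,-0.003,0,0,0,0.7,0,0,-0.003,0,0,0,0.7],
)

```text
time: 10.7
position: [0.5159, 0.0444, 0.0084]
orientation: [0.447, 1.571, -2.754]
ft_force: [-1.1, 0.0, -1.1]
opening: 0.0256
```

Request:
jog_arm(
  rows=[0,0,-0.003,0,0,0,0.7,0,0,-0.003,0,0,0,0.7,0,0,-0.003,0,0,0,0.7,0,0,-0.003,0,0,0,0.7,0,0,-0.003,0,0,0,0.7],
)

```text
time: 11.12
position: [0.5161, 0.0444, 0.0083]
orientation: [0.053, 1.569, 3.135]
ft_force: [-4.3, 0.4, -0.8]
opening: 0.0256
```

Request:
jog_arm(
  rows=[0,0,-0.002,0,0,0,0.7,0,0,-0.002,0,0,0,0.7,0,0,-0.002,0,0,0,0.7,0,0,-0.002,0,0,0,0.7,0,0,-0.002,0,0,0,0.7],
)

```text
time: 11.53
position: [0.5162, 0.0444, 0.0082]
orientation: [0.049, 1.568, 3.131]
ft_force: [-4.7, 0.3, 0.8]
opening: 0.0256
```

```bash
python3 - <<'E'
from h import *
for n in("scene","top"):
    p,d=eyes.grab_frame(n); cv2.imwrite(f"pics/{n}7.png",p[:,:,::-1])
crop("pics/scene7.png",310,220,100,75,8,"pics/s17.png")
E
```

```text
(no output)
```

View pics/s17.png

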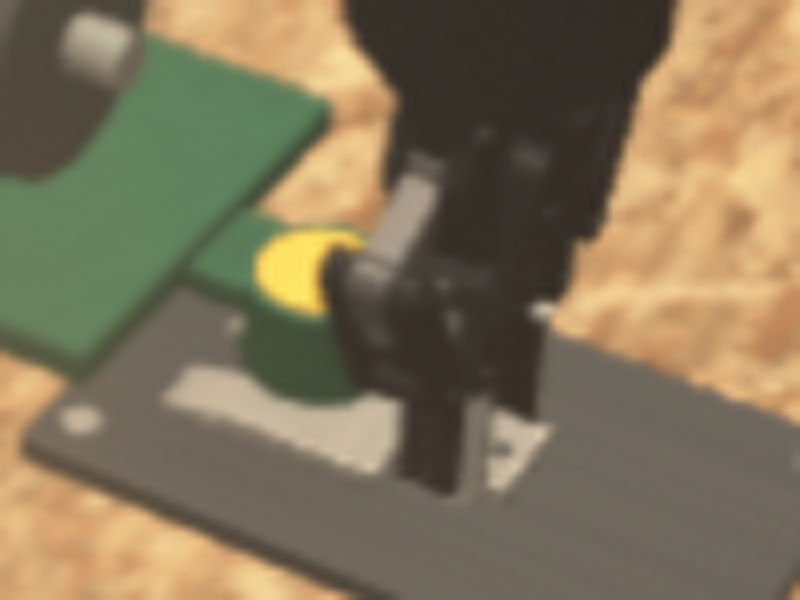

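Request:
jog_arm(
  rows=[0.001,0,0.002,0,0,0,0.7,0.002,0,0.002,0,0,0,0.7,0.002,0,0.002,0,0,0,0.1,0.002,0,0.002,0,0,0,-0.1,0.002,0,0.002,0,0,0,-0.1],
)

```text
time: 12.05
position: [0.5197, 0.0442, 0.0085]
orientation: [3.132, 1.566, -0.07]
ft_force: [-0.1, -0.8, -0.2]
opening: 0.0467
```

Request:
jog_arm(
  rows=[-0.03,0,0,0,0,0,-0.1,-0.08,0,0.1,0,0,0,-0.1,-0.2,0,0.2,0,0,0,-0.1,-0.3,0,0.35,0,0,0,-0.1,-0.3,0,0.4,0,0,0,-0.1],
)

```text
time: 12.47
position: [0.3984, 0.0516, 0.101]
orientation: [-3.132, 1.564, -0.051]
ft_force: [0.1, -0.2, 0.1]
opening: 0.0473
```

```bash
python3 go.py .5450 .257 .1 -.0916; python3 - <<'E'
from h import *
for n in("scene","top"):
    p,d=eyes.grab_frame(n); cv2.imwrite(f"pics/{n}8.png",p[:,:,::-1])
crop("pics/scene8.png",310,220,100,75,8,"pics/s18.png")
crop("pics/top8.png",305,240,60,60,10,"pics/t18.png")
E
```

```text
t 12.47 pos [0.3984 0.0516 0.101 ] yaw -0.06 F [ 0.1 -0.2  0.1] open 0.0473
shares [ 0.0063 -0.7129 -0.4468] [ 0.0201 -0.0042  0.0001]
```

View pics/s18.png

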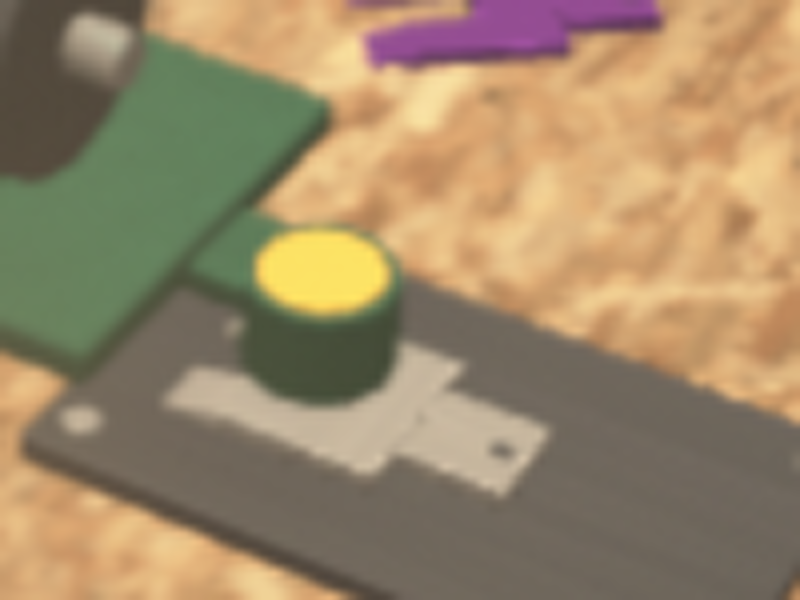

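View pics/t18.png

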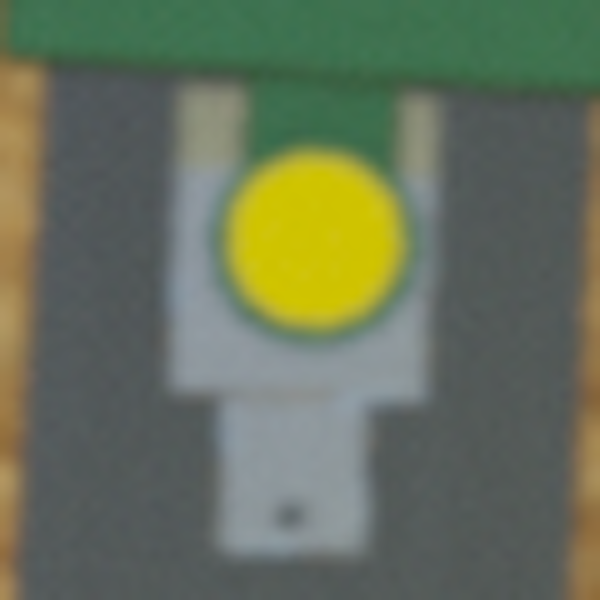

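```bash
python3 - <<'E'
import fit
from fit import *
fit.mod=fit.mod[[0,3,6,7,8,9,10,11]]
q,e=fitshim([(176,83),(446,92),(168,388),(427,405),(220,393),(370,405),(217,550),(368,556)],305,240,10,z=.0077)
F=p2w("top",[(np.array([318,240])+.5)/10-.5+[305,240]],.046)[0][:2]
d=q[:2]-F; c,s=np.cos(-.06),np.sin(-.06); print(q,e,F,"shim in foot",c*d[0]+s*d[1],-s*d[0]+c*d[1])
E
```

```text
[ 0.56023114  0.04132286 -0.05253332] 0.43622638876106834 [0.56000021 0.03933994] shim in foot 0.000111608405185279 0.0019931957036915296
```

Request:
jog_arm(
  rows=[0,-0.1,-0.06,0.02,-0.004,0,-0.1,0,-0.22,-0.14,0.02,-0.004,0,-0.1,0,-0.34,-0.21,0.02,-0.004,0,-0.1,0,-0.46,-0.28,0.02,-0.004,0,-0.1,0,-0.58,-0.36,0.02,-0.004,0,-0.1],
)

```text
time: 12.98
position: [0.5157, 0.2184, 0.0985]
orientation: [-0.197, 1.567, 2.853]
ft_force: [-0.3, -1.0, -0.5]
opening: 0.0469
```

```bash
python3 go.py .5449 .2568 .03 -.0916
```

```text
t 12.98 pos [0.5157 0.2184 0.0985] yaw -0.0914 F [-0.3 -1.  -0.5] open 0.0469
shares [ 0.2281 -0.1361 -0.0861] [0.0002 0.0022 0.0004]
```

Request:
jog_arm(
  rows=[0.02,-0.12,-0.08,0,0,0,-0.1,0.1,-0.13,-0.085,0,0,0,-0.1,0.2,-0.13,-0.085,0,0,0,-0.1,0.22,-0.13,-0.085,0,0,0,-0.1,0.22,-0.13,-0.085,0,0,0,-0.1],
)

```text
time: 13.4
position: [0.5409, 0.2523, 0.0295]
orientation: [0.216, 1.56, -3.016]
ft_force: [-1.0, -0.6, 0.8]
opening: 0.0472
```

Request:
jog_arm(
  rows=[0,0,0,0,0,0,-0.1,0,0,0,0,0,0,-0.1,0,0,0,0,0,0,-0.1,0,0,0,0,0,0,-0.1,0,0,0,0,0,0,-0.1],
)

```text
time: 13.82
position: [0.5429, 0.2527, 0.033]
orientation: [-0.2, 1.567, 2.849]
ft_force: [-0.0, -0.1, 0.4]
opening: 0.0472
```

```bash
python3 go.py .5449 .2568 -.0005 -.0916; python3 - <<'E'
from h import *
for n in("scene","top"):
    p,d=eyes.grab_frame(n); cv2.imwrite(f"pics/{n}9.png",p[:,:,::-1])
crop("pics/scene9.png",230,290,120,90,6,"pics/s19.png")
crop("pics/top9.png",195,220,70,80,7,"pics/t19.png")
E
```

```text
t 13.82 pos [0.5429 0.2527 0.033 ] yaw -0.0919 F [-0.  -0.1  0.4] open 0.0472
shares [ 0.1117 -0.0142 -0.0059] [-0.0002  0.0024  0.0005]
```

View pics/s19.png

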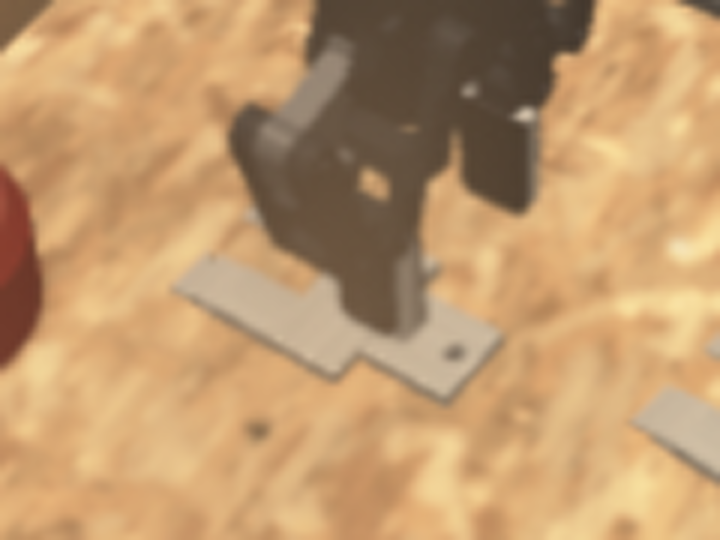

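View pics/t19.png

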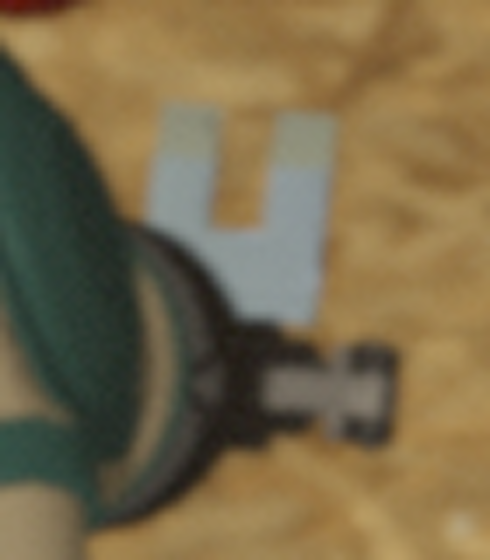

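Request:
jog_arm(
  rows=[0.03,-0.014,-0.006,0,0.002,0,-0.1,0.06,-0.014,-0.006,0,0.002,0,-0.1,0.09,-0.014,-0.006,0,0.002,0,-0.1,0.11,-0.014,-0.006,0,0.002,0,-0.1,0.11,-0.014,-0.006,0,0.002,0,-0.1],
)

```text
time: 14.33
position: [0.5437, 0.2567, -0.0021]
orientation: [0.204, 1.567, -3.029]
ft_force: [0.6, 0.3, 1.0]
opening: 0.047
```

Request:
jog_arm(
  rows=[0,0,0,0,0,0,-0.1,0,0,0,0,0,0,-0.1,0,0,0,0,0,0,-0.1,0,0,0,0,0,0,-0.1,0,0,0,0,0,0,-0.1],
)

```text
time: 14.75
position: [0.5441, 0.2567, -0.0015]
orientation: [0.103, 1.568, -3.13]
ft_force: [-0.6, 0.7, 0.1]
opening: 0.047
```

```bash
python3 go.py .5449 .2568 -.0005 -.0916
```

```text
t 14.75 pos [ 0.5441  0.2567 -0.0015] yaw -0.0916 F [-0.6  0.7  0.1] open 0.047
shares [-0.0034 -0.0006 -0.0025] [ 0.      0.0019 -0.0002]
```

Request:
jog_arm(
  rows=[-0.003,0,-0.002,0,0.002,0,0.1,-0.003,0,-0.002,0,0.002,0,0.2,-0.003,0,-0.002,0,0.002,0,0.4,-0.003,0,-0.002,0,0.002,0,0.7,-0.003,0,-0.002,0,0.002,0,0.7],
)

```text
time: 15.17
position: [0.5451, 0.2568, 0.0001]
orientation: [-2.949, 1.57, 0.101]
ft_force: [-1.8, 0.6, 3.9]
opening: 0.0258
```

Request:
jog_arm(
  rows=[0,0,0,0,0,0,0.7,0,0,0,0,0,0,0.7,0,0,0,0,0,0,0.7,0,0,0,0,0,0,0.7,0,0,0,0,0,0,0.7],
)

```text
time: 15.58
position: [0.5451, 0.2568, 0.0001]
orientation: [-2.961, 1.57, 0.089]
ft_force: [-1.7, 0.5, 5.7]
opening: 0.0259
```

```bash
python3 go.py .5449 .2568 -.0005 -.0916
```

```text
t 15.58 pos [5.451e-01 2.568e-01 1.000e-04] yaw -0.0915 F [-1.7  0.5  5.7] open 0.0259
shares [0.002  0.0002 0.0007] [ 0.0001 -0.0007  0.0001]
```

Request:
jog_arm(
  rows=[-0.05,0,0,0,0,0,0.7,-0.12,0,0.05,0,0,0,0.7,-0.2,0.05,0.12,0,0,0,0.7,-0.2,0.15,0.2,0,0,0,0.7,-0.2,0.25,0.3,0,0,0,0.7],
)

```text
time: 16.0
position: [0.4503, 0.1909, 0.0605]
orientation: [-2.927, 1.566, 0.125]
ft_force: [0.4, -0.8, -2.1]
opening: 0.0255
```

```bash
python3 go.py .4460 .0481 .04 -.06
```

```text
t 16.0 pos [0.4503 0.1909 0.0605] yaw -0.0897 F [ 0.4 -0.8 -2.1] open 0.0255
shares [ 0.0679  0.4753 -0.0279] [-0.0189 -0.0032  0.0007]
```

Request:
jog_arm(
  rows=[0,0.12,-0.02,-0.019,0,0,0.7,0,0.25,-0.028,-0.019,0,0,0.7,0,0.38,-0.028,-0.019,0,0,0.7,0.05,0.475,-0.028,-0.019,0,0,0.7,0.068,0.475,-0.028,-0.019,0,0,0.7],
)

```text
time: 16.42
position: [0.4426, 0.044, 0.0381]
orientation: [0.849, 1.568, -2.358]
ft_force: [0.0, 0.9, -1.2]
opening: 0.0257
```

Request:
jog_arm(
  rows=[0,0,0,0,0,0,0.7,0,0,0,0,0,0,0.7,0,0,0,0,0,0,0.7,0,0,0,0,0,0,0.7,0,0,0,0,0,0,0.7],
)

```text
time: 16.83
position: [0.4446, 0.049, 0.0395]
orientation: [3.102, 1.57, -0.1]
ft_force: [-0.9, 0.3, -1.2]
opening: 0.0257
```

```bash
python3 go.py .4460 .0481 .02 -.06; python3 - <<'E'
from h import *
for n in("scene","top"):
    p,d=eyes.grab_frame(n); cv2.imwrite(f"pics/{n}10.png",p[:,:,::-1])
crop("pics/scene10.png",310,220,120,90,6,"pics/s20.png")
crop("pics/top10.png",305,245,60,80,8,"pics/t20.png")
E
```

```text
t 16.83 pos [0.4446 0.049  0.0395] yaw -0.0598 F [-0.9  0.3 -1.2] open 0.0257
shares [ 0.065   0.0028 -0.0047] [ 0.0001 -0.0008 -0.    ]
```

View pics/s20.png

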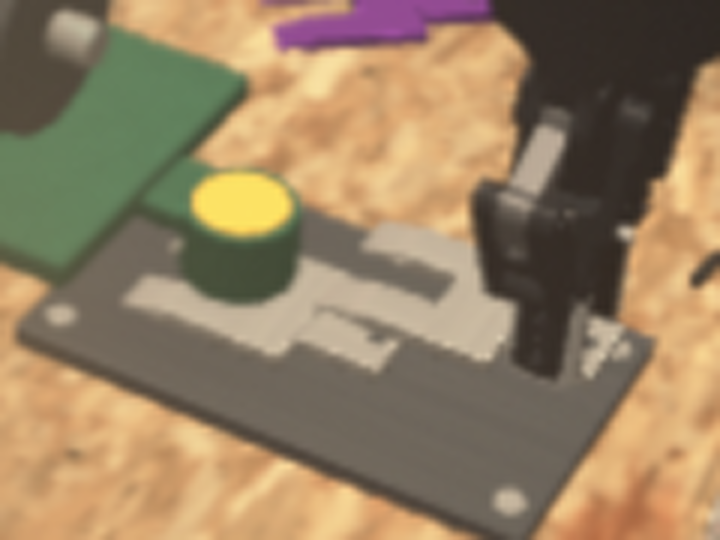

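View pics/t20.png

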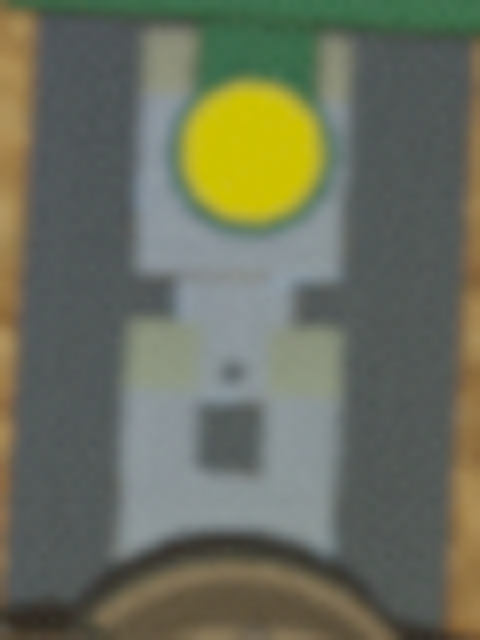

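```bash
python3 - <<'E'
import fit
from fit import *
fit.mod=fit.mod[[0,3,4,5]]
q,e=fitshim([(127,320),(346,326),(196,466),(262,472)],305,245,8,z=.0393)
F=p2w("top",[(np.array([253,151])+.5)/8-.5+[305,245]],.046)[0][:2]
d=q[:2]-F; c,s=np.cos(-.06),np.sin(-.06); print(q,e,F,"shim in foot",c*d[0]+s*d[1],-s*d[0]+c*d[1])
E
python3 go.py .4458 .047 .02 -.06
```

```text
[ 0.49024012  0.04544377 -0.04880446] 0.34314358849438464 [0.56021417 0.03964473] shim in foot -0.07019587400462199 0.0015926807895652846
t 16.93 pos [0.4445 0.0488 0.0394] yaw -0.06 F [ 0.1 -0.4 -1.5] open 0.0254
shares [ 0.0648  0.0057 -0.0046] [-0.     -0.0007 -0.0001]
```

Request:
jog_arm(
  rows=[0.03,0.004,0,0,0,0,0.7,0.06,0.004,0,0,0,0,0.7,0.08,0.004,0,0,0,0,0.7,0.085,0.004,0,0,0,0,0.7,0.085,0.004,0,0,0,0,0.7],
)

```text
time: 17.35
position: [0.4439, 0.0471, 0.0134]
orientation: [0.284, 1.57, -2.919]
ft_force: [-0.0, 0.8, -1.3]
opening: 0.0261
```

Request:
jog_arm(
  rows=[0,0,0,0,0,0,0.7,0,0,0,0,0,0,0.7,0,0,0,0,0,0,0.7,0,0,0,0,0,0,0.7,0,0,0,0,0,0,0.7],
)

```text
time: 17.77
position: [0.4444, 0.0468, 0.0139]
orientation: [2.975, 1.57, -0.229]
ft_force: [0.1, -0.3, -0.3]
opening: 0.0254
```

```bash
python3 go.py .4460 .0481 .0133 -.06; python3 - <<'E'
from h import *
for n in("scene",):
    p,d=eyes.grab_frame(n); cv2.imwrite(f"pics/{n}11.png",p[:,:,::-1])
crop("pics/scene11.png",310,220,120,90,6,"pics/s21.png")
E
```

```text
t 17.77 pos [0.4444 0.0468 0.0139] yaw -0.0617 F [ 0.1 -0.3 -0.3] open 0.0254
shares [ 0.0022 -0.0046 -0.0052] [-0.0011 -0.0006 -0.0001]
```

View pics/s21.png

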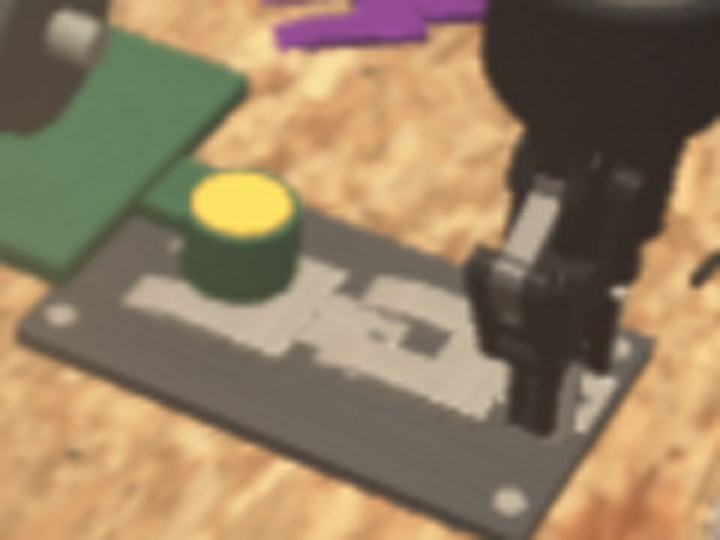

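Request:
jog_arm(
  rows=[0.0013,0,-0.02,0,0,0,0.7,0.0013,0,-0.04,0,0,0,0.7,0.0013,0,-0.06,0,0,0,0.7,0.0013,0,-0.08,0,0,0,0.7,0.0013,0,-0.1,0,0,0,0.7],
)

```text
time: 18.23
position: [0.4752, 0.0449, 0.0133]
orientation: [2.953, 1.57, -0.251]
ft_force: [0.3, -1.1, -1.2]
opening: 0.0256
```

Request:
jog_arm(
  rows=[0,0,-0.01,0,0,0,0.7,0,0,-0.02,0,0,0,0.7,0,0,-0.03,0,0,0,0.7,0,0,-0.04,0,0,0,0.7,0,0,-0.05,0,0,0,0.7],
)

```text
time: 18.65
position: [0.4879, 0.0442, 0.013]
orientation: [0.078, 1.568, -3.126]
ft_force: [-2.4, -0.5, -0.2]
opening: 0.0254
```

Request:
jog_arm(
  rows=[0,0,-0.01,0,0,0,0.7,0,0,-0.02,0,0,0,0.7,0,0,-0.03,0,0,0,0.7,0,0,-0.03,0,0,0,0.7,0,0,-0.03,0,0,0,0.7],
)

```text
time: 19.07
position: [0.4989, 0.0435, 0.0134]
orientation: [3.067, 1.569, -0.136]
ft_force: [0.3, 0.8, -1.5]
opening: 0.0251
```

```bash
python3 go.py .5155 .043 .0133 -.06; python3 - <<'E'
from h import *
for n in("scene","top"):
    p,d=eyes.grab_frame(n); cv2.imwrite(f"pics/{n}12.png",p[:,:,::-1])
crop("pics/scene12.png",310,220,100,75,8,"pics/s22.png")
crop("pics/top12.png",295,235,80,90,6,"pics/t22.png")
E
```

```text
t 19.07 pos [0.4989 0.0435 0.0134] yaw -0.0617 F [ 0.3  0.8 -1.5] open 0.0251
shares [ 0.0004 -0.0018 -0.0552] [-0.0011 -0.0012 -0.0001]
```

View pics/s22.png

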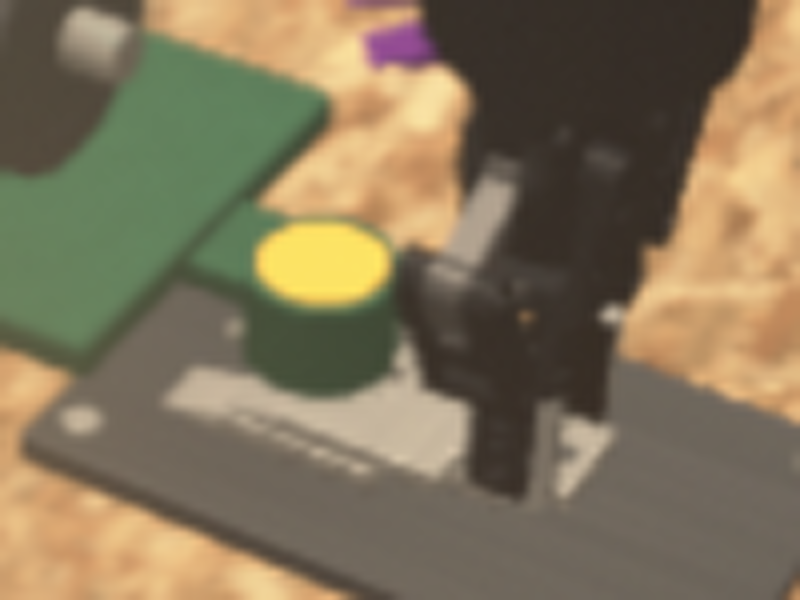

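View pics/t22.png

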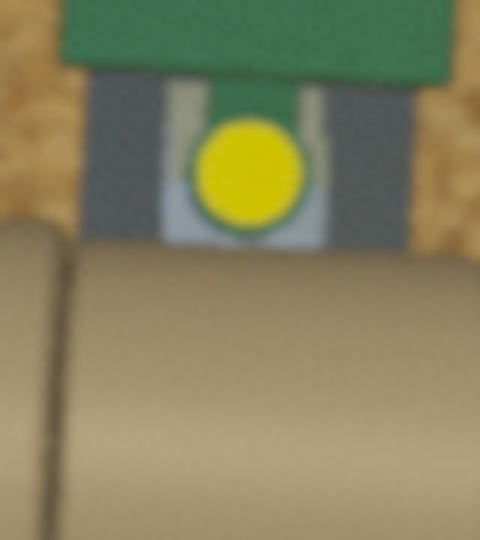

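Request:
jog_arm(
  rows=[0,0,-0.01,0,0,0,0.7,0,0,-0.02,0,0,0,0.7,0,0,-0.03,0,0,0,0.7,0,0,-0.04,0,0,0,0.7,0,0,-0.04,0,0,0,0.7],
)

```text
time: 19.58
position: [0.5108, 0.0427, 0.0133]
orientation: [2.987, 1.57, -0.217]
ft_force: [-1.9, -0.4, -2.1]
opening: 0.0253
```

Request:
jog_arm(
  rows=[0,0,-0.004,0,0,0,0.7,0,0,-0.007,0,0,0,0.7,0,0,-0.007,0,0,0,0.7,0,0,-0.007,0,0,0,0.7,0,0,-0.007,0,0,0,0.7],
)

```text
time: 20.0
position: [0.5121, 0.0427, 0.0133]
orientation: [2.722, 1.57, -0.481]
ft_force: [-2.3, 0.5, -1.9]
opening: 0.0253
```

Request:
jog_arm(
  rows=[0,0,-0.003,0,0,0,0.7,0,0,-0.004,0,0,0,0.7,0,0,-0.004,0,0,0,0.7,0,0,-0.004,0,0,0,0.7,0,0,-0.004,0,0,0,0.7],
)

```text
time: 20.42
position: [0.5134, 0.0426, 0.0134]
orientation: [2.89, 1.57, -0.313]
ft_force: [-2.9, 0.7, -1.3]
opening: 0.0256
```

Request:
jog_arm(
  rows=[0,0,-0.003,0,0,0,0.7,0,0,-0.004,0,0,0,0.7,0,0,-0.004,0,0,0,0.7,0,0,-0.004,0,0,0,0.7,0,0,-0.004,0,0,0,0.7],
)

```text
time: 20.83
position: [0.5147, 0.0425, 0.0134]
orientation: [2.899, 1.57, -0.304]
ft_force: [-2.5, 0.5, -1.7]
opening: 0.0254
```

Request:
jog_arm(
  rows=[0,0,-0.003,0,0,0,0.7,0,0,-0.003,0,0,0,0.7,0,0,-0.003,0,0,0,0.7,0,0,-0.003,0,0,0,0.7,0,0,-0.003,0,0,0,0.7],
)

```text
time: 21.25
position: [0.5152, 0.0425, 0.0133]
orientation: [1.499, 1.571, -1.704]
ft_force: [-1.8, 0.9, -1.3]
opening: 0.0255
```

Request:
jog_arm(
  rows=[0,0,-0.003,0,0,0,0.7,0,0,-0.003,0,0,0,0.7,0,0,-0.003,0,0,0,0.7,0,0,-0.003,0,0,0,0.7,0,0,-0.003,0,0,0,0.7],
)

```text
time: 21.67
position: [0.5153, 0.0425, 0.0131]
orientation: [0.134, 1.569, -3.069]
ft_force: [-4.7, 0.7, -1.0]
opening: 0.0254
```

Request:
jog_arm(
  rows=[0,0,-0.003,0,0,0,0.7,0,0,-0.004,0,0,0,0.7,0,0,-0.004,0,0,0,0.7,0,0,-0.004,0,0,0,0.7,0,0,-0.004,0,0,0,0.7],
)

```text
time: 22.08
position: [0.5154, 0.0425, 0.013]
orientation: [0.07, 1.567, -3.133]
ft_force: [-6.4, -0.2, -0.4]
opening: 0.0257
```

Request:
jog_arm(
  rows=[0.001,0,0.004,0,0,0,0.7,0.002,0,0.006,0,0,0,0.4,0.001,0,0.006,0,0,0,0.1,0,0,0.006,0,0,0,-0.1,0,0,0.006,0,0,0,-0.1],
)

```text
time: 22.5
position: [0.5186, 0.0422, 0.0143]
orientation: [3.118, 1.565, -0.085]
ft_force: [0.7, -0.3, -0.1]
opening: 0.0473
```

Request:
jog_arm(
  rows=[-0.03,0,0,0,0,0,-0.1,-0.08,0,0.1,0,0,0,-0.1,-0.2,0,0.2,0,0,0,0.3,-0.3,0,0.32,0,0,0,1,-0.3,0,0.32,0,0,0,1],
)

```text
time: 22.92
position: [0.4175, 0.0487, 0.1068]
orientation: [3.128, 1.568, -0.075]
ft_force: [-0.5, -0.5, 0.0]
opening: 0.0114
```

```bash
python3 go.py .5560 .0402 .075 -.06; python3 - <<'E'
from h import *
for n in("scene","top"):
    p,d=eyes.grab_frame(n); cv2.imwrite(f"pics/{n}13.png",p[:,:,::-1])
crop("pics/scene13.png",310,220,100,75,8,"pics/s23.png")
crop("pics/top13.png",305,240,60,60,10,"pics/t23.png")
E
```

```text
t 22.92 pos [0.4175 0.0487 0.1068] yaw -0.0612 F [-0.5 -0.5  0. ] open 0.0114
shares [ 1.072e-01  1.000e-04 -4.623e-01] [-0.0008 -0.0019 -0.    ]
```

View pics/s23.png

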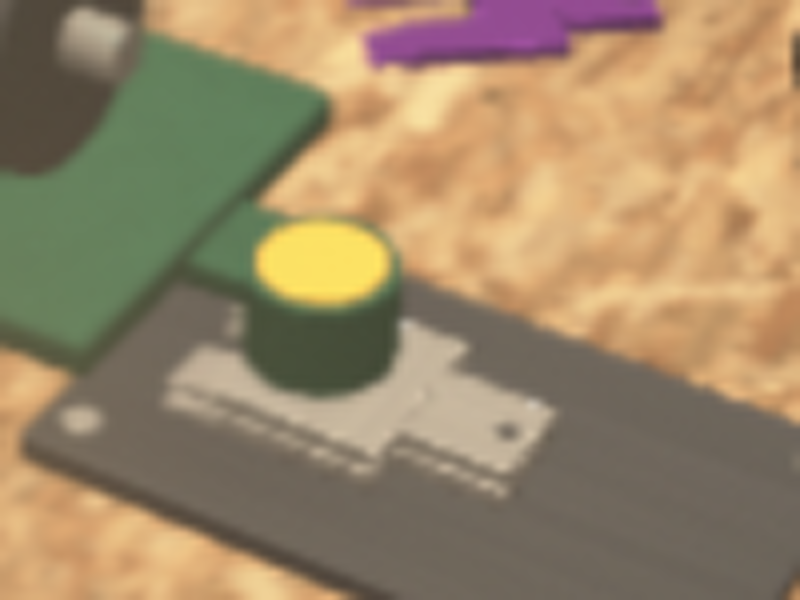

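View pics/t23.png

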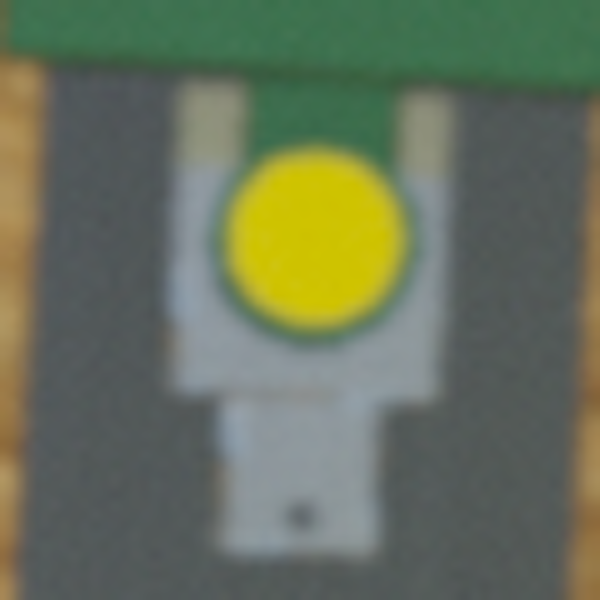

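Request:
jog_arm(
  rows=[0,0,-0.1,0,0,0,1,0,0,-0.2,0,0,0,1,0.03,0,-0.32,0,0,0,1,0.06,0,-0.42,0,0,0,1,0.08,0,-0.462,0,0,0,1],
)

```text
time: 23.43
position: [0.5649, 0.0391, 0.0779]
orientation: [3.103, 1.565, -0.1]
ft_force: [0.5, -0.3, 0.1]
opening: -0.0001
```

Request:
jog_arm(
  rows=[0,0,0,0,0,0,1,0,0,0,0,0,0,1,0,0,0,0,0,0,1,0,0,0,0,0,0,1,0,0,0,0,0,0,1],
)

```text
time: 23.85
position: [0.5572, 0.04, 0.0798]
orientation: [2.709, 1.57, -0.494]
ft_force: [0.8, 0.3, 0.3]
opening: -0.0004
```

```bash
python3 go.py .5560 .0402 .052 -.06; python3 - <<'E'
from h import *
for n in("scene",):
    p,d=eyes.grab_frame(n); cv2.imwrite(f"pics/{n}14.png",p[:,:,::-1])
crop("pics/scene14.png",280,170,130,100,6,"pics/s24.png")
E
```

```text
t 23.85 pos [0.5572 0.04   0.0798] yaw -0.0615 F [0.8 0.3 0.3] open -0.0004
shares [ 0.0926 -0.0005  0.0042] [-0.0009 -0.0002 -0.0001]
```

View pics/s24.png

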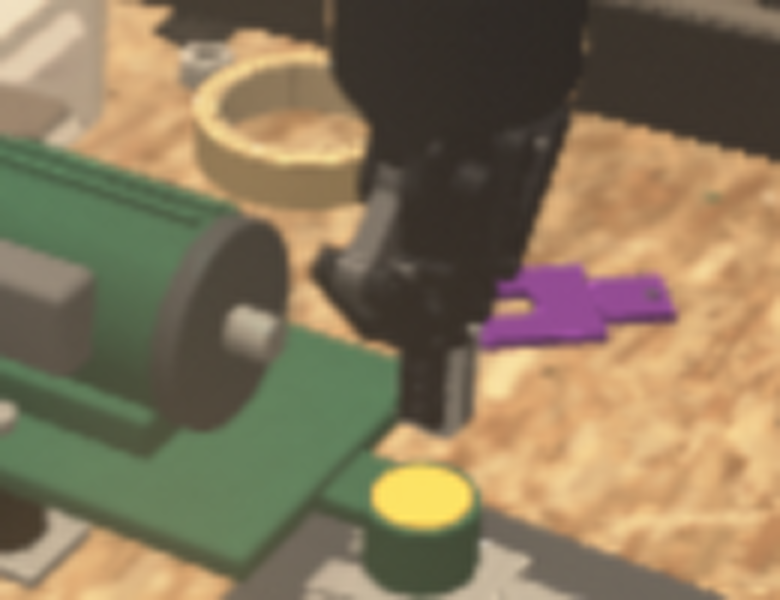

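Request:
jog_arm(
  rows=[0.03,0,0.003,0,0,0,1,0.06,0,0.003,0,0,0,1,0.08,0,0.003,0,0,0,1,0.09,0,0.003,0,0,0,1,0.09,0,0.003,0,0,0,1],
)

```text
time: 24.32
position: [0.5564, 0.0399, 0.051]
orientation: [0.099, 1.569, -3.105]
ft_force: [1.5, 0.7, -0.4]
opening: 0.0001
```

Request:
jog_arm(
  rows=[0.003,0,0,0,0,0,1,0.003,0,0,0,0,0,1,0.006,0,0,0,0,0,1,0.006,0,0,0,0,0,1,0.006,0,0,0,0,0,1],
)

```text
time: 24.73
position: [0.5575, 0.0399, 0.0508]
orientation: [2.958, 1.57, -0.245]
ft_force: [0.1, 0.2, -0.2]
opening: -0.0003
```

Request:
jog_arm(
  rows=[0.002,0,0,0,0,0,1,0.003,0,0,0,0,0,1,0.003,0,0,0,0,0,1,0.003,0,0,0,0,0,1,0.003,0,0,0,0,0,1],
)

```text
time: 25.15
position: [0.5574, 0.0399, 0.0497]
orientation: [2.828, 1.57, -0.375]
ft_force: [-0.5, 0.8, 0.1]
opening: 0.0
```

Request:
jog_arm(
  rows=[0.002,0,0,0,0,0,1,0.003,0,0,0,0,0,1,0.003,0,0,0,0,0,1,0.003,0,0,0,0,0,1,0.003,0,0,0,0,0,1],
)

```text
time: 25.57
position: [0.5574, 0.0399, 0.0489]
orientation: [2.826, 1.57, -0.377]
ft_force: [-1.1, -0.3, 0.8]
opening: -0.0003
```

Request:
jog_arm(
  rows=[0.002,0,0,0,0,0,1,0.003,0,0,0,0,0,1,0.003,0,0,0,0,0,1,0.003,0,0,0,0,0,1,0.003,0,0,0,0,0,1],
)

```text
time: 25.98
position: [0.5575, 0.0399, 0.0487]
orientation: [2.938, 1.57, -0.265]
ft_force: [-1.5, 0.1, 7.0]
opening: -0.0003
```

Request:
jog_arm(
  rows=[0.001,0,0,0,0,0,1,0.002,0,0,0,0,0,1,0.002,0,0,0,0,0,1,0.002,0,0,0,0,0,1,0.002,0,0,0,0,0,1],
)

```text
time: 26.4
position: [0.5575, 0.0399, 0.0487]
orientation: [2.95, 1.57, -0.254]
ft_force: [-2.6, 0.1, 10.6]
opening: -0.0004
```

Request:
jog_arm(
  rows=[0,0,0,0,0,0,1,0,0,0,0,0,0,1,0,0,0,0,0,0,1,0,0,0,0,0,0,1,0,0,0,0,0,0,1],
)

```text
time: 26.82
position: [0.5575, 0.0399, 0.0487]
orientation: [2.944, 1.57, -0.259]
ft_force: [-2.5, -0.5, 10.7]
opening: -0.0001
```

Request:
jog_arm(
  rows=[0.001,0,0,0,0,0,1,0.001,0,0,0,0,0,1,0.001,0,0,0,0,0,1,0.001,0,0,0,0,0,1,0.001,0,0,0,0,0,1],
)

```text
time: 27.23
position: [0.5575, 0.0399, 0.0487]
orientation: [2.955, 1.569, -0.248]
ft_force: [-2.9, -0.0, 12.6]
opening: -0.0001
```

Request:
jog_arm(
  rows=[-0.03,0,0,0,0,0,1,-0.1,0,0,0,0,0,1,-0.2,0,0.05,0,0,0,1,-0.3,0,0.2,0,0,0,1,-0.3,0,0.32,0,0,0,1],
)

```text
time: 27.65
position: [0.4706, 0.0452, 0.1397]
orientation: [3.137, 1.561, -0.066]
ft_force: [0.7, 0.4, 0.7]
opening: -0.0001
```

Request:
jog_arm(
  rows=[0,0,0.1,0,0,0,1,0,0,0.1,0,0,0,1,0,0,0.1,0,0,0,1,0,0,0.1,0,0,0,1,0,0,0.1,0,0,0,1],
)

```text
time: 28.07
position: [0.4383, 0.0472, 0.1363]
orientation: [3.059, 1.569, -0.144]
ft_force: [1.2, -0.6, -0.2]
opening: -0.0002
```

```bash
python3 - <<'E'
from h import *
for n in("scene","top"):
    p,d=eyes.grab_frame(n); cv2.imwrite(f"pics/{n}15.png",p[:,:,::-1])
crop("pics/scene15.png",310,220,100,75,8,"pics/s25.png")
crop("pics/top15.png",305,240,60,60,10,"pics/t25.png")
print(manip.sense()["position"])
E
```

```text
[0.4380293  0.04719362 0.13600208]
```

View pics/s25.png

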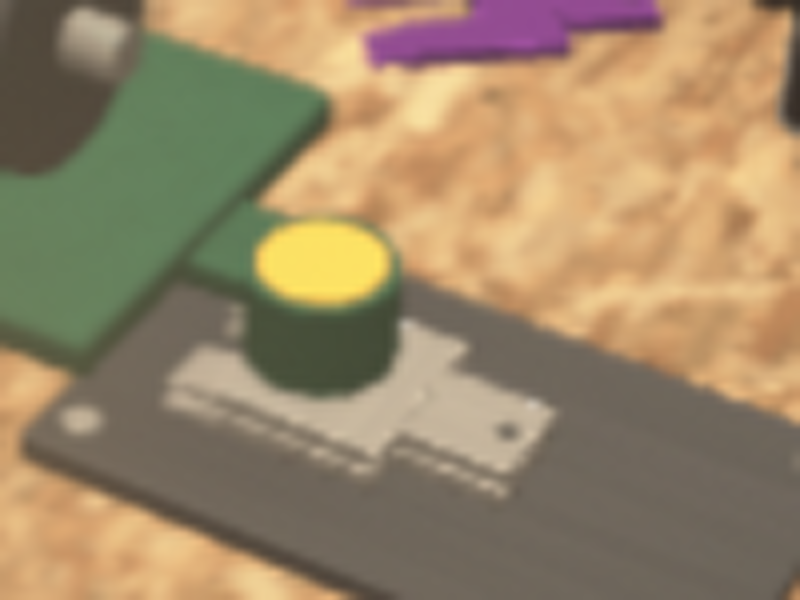

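View pics/t25.png

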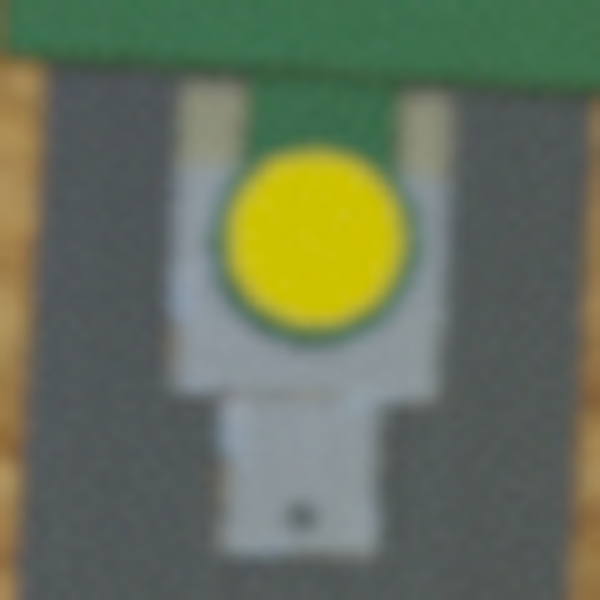

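View pics/top15.png

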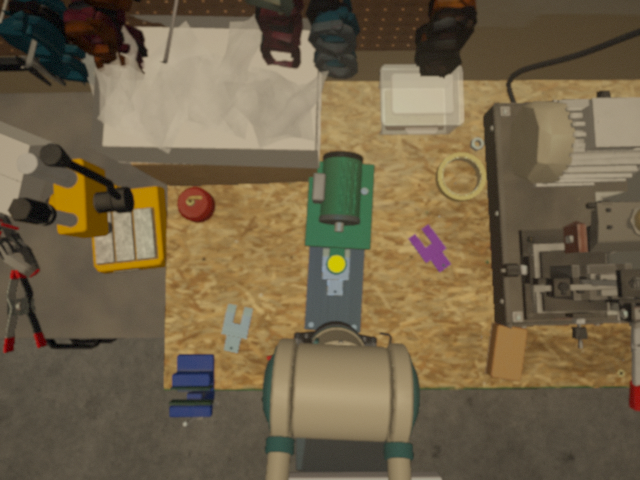

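The two shims lie stacked flat and fully home under the foot at (336,264). The third is untouched at (237,327), and the oil can (195,204) and tape (462,176) are where they were. The arm is clear, so I'm handing in.

```bash
python3 -c "
from bench import manip
print(manip.hand_in())"
```

```text
the job is handed in; nothing more can be done
None
```

I slid two shims home against the pin under the foot, one on top of the other, and finished with the press. I left the third shim and the purple look-alike alone. I handed the job in at about 28 s.

- **Plate height:** about 7.7 mm by touch and 7.5 mm from the depth image. One shim would therefore have left a gap of about 2.3 mm. I did not press-test the foot with only one shim in.
- **Pushing home:** both shims stopped against the pin with 5–6 N measured at the wrist. The camera put the first shim within about 2 mm of the foot's axis, mostly sideways. I checked the second one only by its stop and by eye in the pictures.
- **Final press:** the foot top stayed at 48.7 mm (tool height reading) while the force rose from 7 to 12.6 N, so it did not give measurably. That leaves the foot about 2.7 mm above its free height.
- **After letting go:** the pictures show the stack flat under the foot, the oil can and tape where they were, and the arm clear.
- **One miss:** my first grasp of the first shim closed just above the neck with about 6 N. I reopened, went lower, and it held.

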